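Pin a stack of drilled boards in the corner jig

ROBOT

A 6-joint arm with a two-finger parallel gripper is mounted at the origin on a cart in front of the work surface, level with it; the furniture and walls round the work are solid. World frame = base frame: x ahead of the robot, y to its left, z up, the work surface at z = 0. Lengths are in m, angles in rad, forces in N, time in s.
With the tool pointing down it reaches from about 0.425 to 1.125 m from the base axis. Payload 14.9 kg.
Tool frame: the origin (TCP) lies between the finger pads; the fingertips stand 17 mm ahead of it and the grasp point (between the pads) lies 2 mm behind it; z points along the fingers, x is the direction in which the jaws open and shut, and the axes are right-handed (so a half turn about z gives the same grasp; the last joint's range is limited). The gripper opens to 91 mm and grips with 3 to 60 N. Pads are 32 mm wide; open, the fingers measure 118 mm over their backs; the gripper's body (76 mm by 178 mm) begins 60 mm behind the grasp point.
Start: joints at [1.219, 0.379, 1.734, -0, 1.028, -0.033], TCP at [0.219, 0.665, 0.194] pointing down, gripper open.
Joint ranges: [-2.77, 2.77], [-0.74, 2.19], [0, 2.66], [-1.06, 4.2], [0.31, 2.87], [-3.08, 3.08]. Speed limits (rad/s): [1.89, 1.89, 2.39, 3.14, 3.14, 3.14].

INTERFACE

Orientations are given as [roll, pitch, yaw] about the fixed x, y, z axes, in that order (R = Rz(yaw) Ry(pitch) Rx(roll)).
In Python, from cell import manip, cams gives the robot as it stands.
- The arm moves only by the tool step_arm, never from a script. Its argument "moves" is text: rows parted by semicolons, each of 7 numbers parted by spaces: the finger opening in mm, from 0 to 91.2, then the shift along the tool's x, y, z in mm, then the turn, a rotation vector about the tool's x, y, z in rad. In form: hand tx ty tz wx wy wz; .... A call has 1 to 10 rows; each row is the pose to reach, as a shift and turn from the pose commanded when the call began, along the tool's axes at that moment; what a row does not reach only later rows make up. A row lasts 1/10 s, in which the tool goes at most 50 mm and 8.59 degrees, less where a joint would pass 70% of its speed; a pose out of reach is approached as far as the arm can. A call with a gripper value outside its range is refused whole. The fingers move at their own pace and stop on an object; "force" is the grip in N (left out, the last holds). Time passes only in rows, so rows that repeat a pose let the fingers close. It gives the time, the measured TCP pose, the force and the opening at its end, in the units of the state.
- manip.state(): the state, without advancing time (a new reading comes with each control period).
- cams.get_image(name): name is "scene" or "side" or "wrist"; returns the picture (400x640x3 uint8, red, green, blue); there is no depth.
- cams.calibration(name): a dict with "fx", "fy", "cx", "cy" (pixels), "extrinsics" (4x4, takes a point from world to camera coordinates). Camera axes: x right, y down, z forward; pixel columns grow to the right and rows downward; lengths in m; the calibration is good to about 2 mm. A picture is of the moment at which its call begins: read the wrist's pose just before it. calibration takes no time and is no camera call; for the wrist camera it gives the pose at the moment of the call.
- manip.job_done(): hands the job in, once; it reports no verdict.
The state is a dict: "time_s": time; "joints": joint angles; "joint_vel": joint speeds; "joint_efforts": joint torques, N m; "tool_pos": TCP position; "ee_rot": TCP orientation; "force": force on the tool from outside, world axes, zero at the start; "ft_torque": the same for the moment, N m; "grip_width": finger opening in m.
Only numpy, scipy, OpenCV 4.12 (cv2) and the standard library are available. Lean on these libraries where they do the work, as an engineer would, in place of code of your own. Each camera call takes 0.05 s, during which the arm holds its last target.

TASK

First push the three drilled plywood boards, stacked loosely on the corner jig, gently into the corner until all of them lie flush against both wooden stops and their holes are in line. Then take the long peg from the peg rack, pass it down through all three boards into the hole in the jig's base until its collar rests on the top board, and let go. Use only light pressure, so that the jig's soft wood is not dented, and leave the short peg and everything else on the table where they are.

Things in the scene. Friction and masses are not known exactly. Their poses are not given: they have to be found in the camera images.
- jig: fixed wooden corner jig, base 160 x 140 x 24 mm (x, y, z), origin at centre of underside, z up. Two stops 14 mm thick, 30 mm above the base's top: inner faces at x = +66 mm (y -64 to +60) and y = +56 mm (x -68 to +56); -x and -y sides open. A board flush with both has its centre at x = +21, y = +21 mm. Its wood dents: contact forces on it, also through boards or peg, must stay under 40 N in sum; pushes of about 10 N are ample
- jig_hole (a point): centre of the mouth of the blind hole in the jig base, in the base's top face at x = +41, y = +21 mm from the jig's origin; 14 mm wide, 20 mm deep, mouth slightly chamfered. The boards at first cover it; it is in line with the holes of boards that lie flush against both stops
- board_a: lowest board of the stack, lying on the jig's base: plywood board 90 x 70 x 12 mm (x, y, z) with a 14 mm hole right through it, its centre 20 mm from the board's centre along the board's +x; origin at the centre of the underside, z up
- board_b: middle board: plywood board 90 x 70 x 12 mm (x, y, z) with a 14 mm hole right through it, its centre 20 mm from the board's centre along the board's +x; origin at the centre of the underside, z up
- board_c: top board: plywood board 90 x 70 x 12 mm (x, y, z) with a 14 mm hole right through it, its centre 20 mm from the board's centre along the board's +x; origin at the centre of the underside, z up
- board_a_hole (a point): centre of the hole of board_a, halfway through its thickness
- board_b_hole (a point): centre of the hole of board_b, halfway through its thickness
- board_c_hole (a point): centre of the hole of board_c, halfway through its thickness
- peg_rack: fixed wooden block 55 x 130 x 22 mm (x, y, z), origin at the centre of its underside, with two 14 mm wide, 16 mm deep holes at y = -35 and +35 mm, in which the pegs stand loosely; which peg stands where varies
- peg_long: the longer wooden peg, upright in the rack, the taller one: shank 12 mm thick, 50 mm long, with a 6 mm tapered nose (7 mm wide at the tip); above it a collar 28 mm wide, 6 mm thick; then a round grip 20 mm thick, 34 mm high. Origin at the nose's tip, z up to the grip; in the rack the tip is 6 mm above the table. Home, its collar lies on the top board, its tip 14 mm below the base's top
- peg_short: the other peg, the same but with a shank only 30 mm long (70 mm in all): too short to reach the jig's hole through the boards. Leave it in the rack
- masking_tape: bystander: roll of masking tape lying flat, 104 mm wide, 25 mm high; origin at the centre of its underside
- short_tube: bystander: small brown card tube, upright, 48 mm wide, 69 mm high; origin at the centre of its underside
There are look-alikes about, which are no part of the job. What is shaped like the board_b but green is not meant.

How it is judged:
On the way, in this order (a step that is already met when the one before it is completed fails the run):
1. all three boards pushed into the corner: holes in line with the jig's hole, edges square with the stops (horizontal distance between each of board_a_hole, board_b_hole, board_c_hole and jig_hole below 0.0025 m and angle between the x axis of each of board_a, board_b, board_c and the x axis of jig, either way round below 0.06 rad), for 0.2 s.
2. the long peg's tip is through all three boards and in the jig's hole (z of peg_long in the frame of jig_hole below -0.005 m and horizontal distance between peg_long and jig_hole below 0.004 m), for 0.1 s.
At the end, for the whole second after the job is handed in: boards flat on one another in their first order, each hole within 3 mm of the jig's hole from above, square with the stops within 4 degrees; long peg upright (4.5 degrees) through all, within 3 mm of the hole's axis, tip at least 12.5 mm below the base's top; peg at rest, released (horizontal distance between each of board_a_hole, board_b_hole, board_c_hole, peg_long and jig_hole below 0.003 m and angle between the x axis of each of board_a, board_b, board_c and the x axis of jig, either way round below 0.07 rad and angle between each of board_a, board_b, board_c's own z axis and vertical below 0.06 rad and z of board_a_hole in the frame of jig_hole between 0.003 and 0.009 m and z of board_b_hole in the frame of jig_hole between 0.015 and 0.021 m and z of board_c_hole in the frame of jig_hole between 0.027 and 0.033 m and z of peg_long in the frame of jig_hole below -0.0125 m and angle between peg_long's own z axis and vertical below 0.08 rad and linear speed of peg_long below 0.02 m/s); the robot touches nothing.
It fails at once if the jig is loaded with more than 40 N (by the boards, the peg or the robot) (contact force between anything else and jig above 40 N).
It fails at once if the short peg is taken or shoved (moved more than 15 mm) (distance of peg_short from where it was at the start of the episode above 0.015 m).
It fails at once if a bystander is shoved more than 15 mm (distance of any of masking_tape, short_tube from where it was at the start of the episode above 0.015 m).
It also fails if it takes over 72 s, if anything falls off the work surface, if the arm or the gripper's body presses on something with over 40 N, if the wrist force passes 120 N, or if a joint passes its speed limit or range.

## Working session

There is one attempt and no reset: what is moved stays moved. The work goes in short steps, Python scripts to look and compute and a tool call to move; the robot and the scene stay as the last step left them, time stands still between calls to the robot, and variables do not carry over. Pictures are saved under pics/ and viewed, and the job is handed in when it is done.

Besides the shell and the picture viewer there is one more tool, called by a JSON object that holds its "api" and its "payload". step_arm: Moves the arm, as the interface text tells. Its arguments: {"type":"object","properties":{"moves":{"type":"string"},"force":{"type":"number"}},"required":["moves"]}

```bash
ls; mkdir -p pics
python3 - <<'E'
from cell import manip,cams
import cv2,numpy as np
print(manip.state())
for n in ["scene","side","wrist"]:
    im=cams.get_image(n); cv2.imwrite(f"pics/{n}0.png",im[:,:,::-1]); c=cams.calibration(n); print(n,c)
E
```

```text
pics
{'time_s': 0.0, 'joints': array([ 1.21867206e+00,  3.79435203e-01,  1.73479692e+00,  2.18185028e-05,
        1.02848935e+00, -3.33070960e-02]), 'joint_vel': array([ 0.00239889, -0.00058083, -0.00050115, -0.00113747, -0.00028742,
       -0.0005922 ]), 'joint_efforts': array([-6.02489585e-03, -7.63774967e+01, -4.34327424e+01,  6.48793811e-02,
        4.28156415e-02, -1.04354435e-04]), 'tool_pos': array([0.21926685, 0.66431863, 0.19286164]), 'ee_rot': array([-3.14153640e+00,  1.12757992e-03,  1.25196792e+00]), 'force': array([-0.69060743,  0.33938853, -0.10661754]), 'ft_torque': array([-0.01826023,  0.03359419, -0.02961127]), 'grip_width': 0.09143321066018621}
scene {'fx': 389.57951425071974, 'fy': 389.57951425071974, 'cx': 312.6750867734894, 'cy': 201.81259733381796, 'extrinsics': array([[ 0.66067803, -0.75041976,  0.01935763, -0.44304357],
       [-0.46809175, -0.43199886, -0.77088721,  0.28840379],
       [ 0.58685148,  0.5002471 , -0.63667746,  0.65258782],
       [ 0.        ,  0.        ,  0.        ,  1.        ]])}
side {'fx': 447.9344037426117, 'fy': 447.9344037426117, 'cx': 314.40680572213296, 'cy': 192.63807591670263, 'extrinsics': array([[ 0.97753506, -0.21035216, -0.0133106 , -0.55669844],
       [-0.09243705, -0.37110014, -0.92398056,  0.08776599],
       [ 0.18942174,  0.90445379, -0.38220773,  1.13766013],
       [ 0.        ,  0.        ,  0.        ,  1.        ]])}
wrist {'fx': 282.31598172394774, 'fy': 282.31598172394774, 'cx': 324.8405127641107, 'cy': 200.22682692236424, 'extrinsics': array([[ 0.31285853,  0.94979816, -0.00172967, -0.6986153 ],
       [ 0.91492337, -0.300881  ,  0.2690462 , -0.02996685],
       [ 0.25501916, -0.08575591, -0.96312572,  0.39235342],
       [ 0.        ,  0.        ,  0.        ,  1.        ]])}
```

View pics/scene0.png

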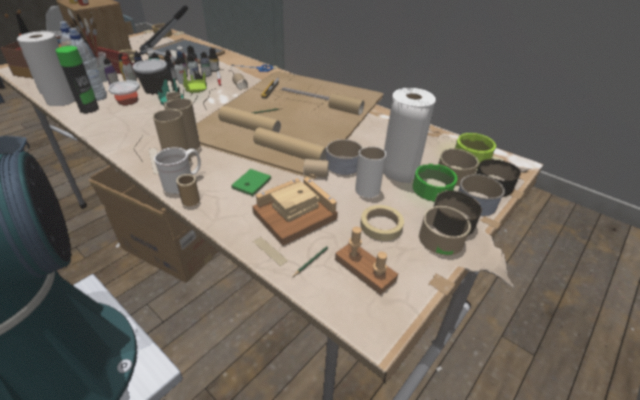

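View pics/side0.png

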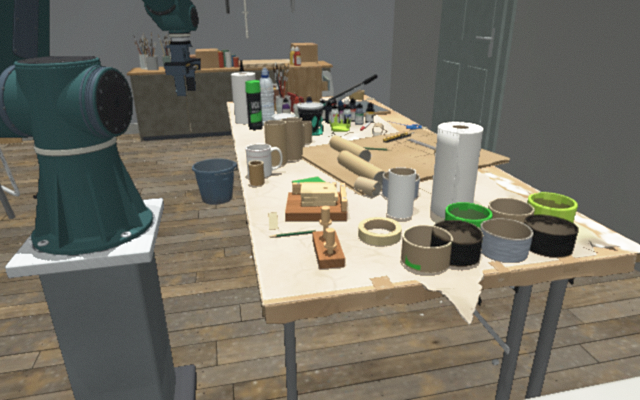

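View pics/wrist0.png

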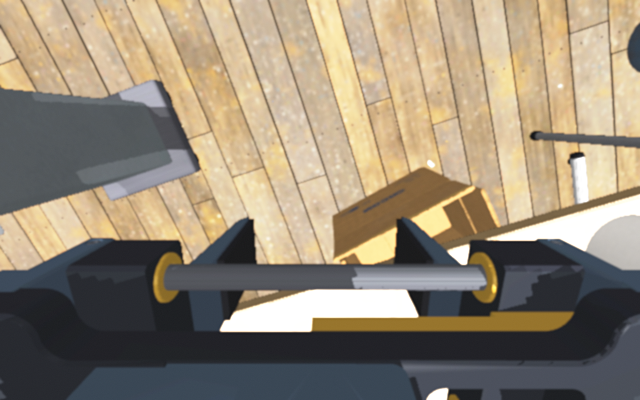

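Scene image: jig with boards about (295,205), green look-alike board (251,181), peg rack (366,265) with pegs at (355,243) and (380,265), tape (382,221), small tube (188,190). In the side view the rack is at (328,245) and the jig at (317,200). Next, close crops.

```bash
cat > h.py <<'E'
import cv2,numpy as np
from cell import manip,cams
def crop(src,x0,y0,x1,y1,s,out):
    im=cv2.imread(src)[y0:y1,x0:x1]; cv2.imwrite(out,cv2.resize(im,None,fx=s,fy=s,interpolation=cv2.INTER_CUBIC))
def ray(c,u,v):
    E=c["extrinsics"];R=E[:3,:3];t=E[:3,3]
    d=R.T@np.array([(u-c["cx"])/c["fx"],(v-c["cy"])/c["fy"],1]); return -R.T@t,d
def onz(c,u,v,z):
    o,d=ray(c,u,v); return o+d*(z-o[2])/d[2]
def proj(c,P):
    P=np.atleast_2d(P);E=c["extrinsics"];q=P@E[:3,:3].T+E[:3,3]
    return np.c_[c["fx"]*q[:,0]/q[:,2]+c["cx"],c["fy"]*q[:,1]/q[:,2]+c["cy"]]
E
python3 - <<'E'
from h import *
crop("pics/scene0.png",240,165,410,295,4.5,"pics/sc_crop.png")
crop("pics/side0.png",270,170,360,275,5.7,"pics/si_crop.png")
E
```

```text
(no output)
```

View pics/sc_crop.png

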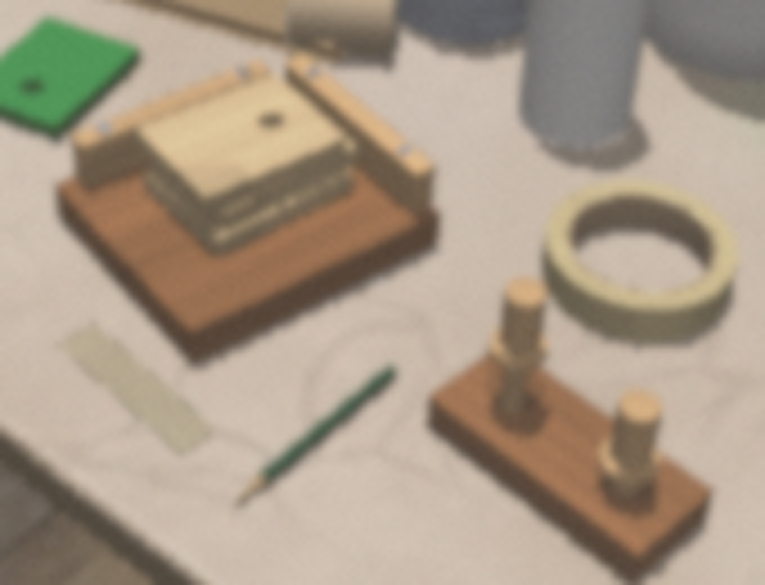

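View pics/si_crop.png

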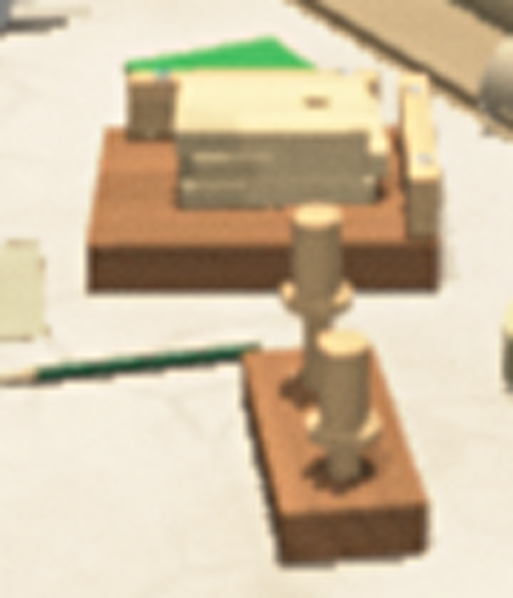

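```bash
cat > fit.py <<'E'
from h import *
from scipy.optimize import least_squares
S=cams.calibration("scene");D=cams.calibration("side")
sc=lambda x,y:(240+x/4.5,165+y/4.5); si=lambda x,y:(270+x/5.7,170+y/5.7)
def fit(name,obs,x0):
    def res(p):
        r=[]
        for c,l,uv in obs:
            l=np.array(l);cs,sn=np.cos(p[2]),np.sin(p[2])
            P=[p[0]+cs*l[0]-sn*l[1],p[1]+sn*l[0]+cs*l[1],l[2]]
            r+=list(proj(c,P)[0]-uv)
        return np.array(r)
    s=least_squares(res,x0,loss="soft_l1"); print(name,s.x.round(4),np.round(res(s.x),1)); return s.x
if __name__=="__main__":
    print(onz(S,*sc(195,335),.024),onz(S,*sc(437,220),.024),onz(S,*sc(62,192),.024))
    a,b=.08,.07
    fit("jig",[(S,(-a,-b,.024),sc(195,335)),(S,(a,-b,.024),sc(437,218)),(S,(-a,b,.024),sc(60,192)),(S,(-a,-b,0),sc(197,364)),
     (S,(.066,-.064,.054),sc(407,183)),(S,(.066,.06,.054),sc(285,70)),
     (D,(-a,-b,.024),si(88,247)),(D,(a,-b,.024),si(438,247)),(D,(-a,-b,0),si(88,293)),(D,(a,-b,0),si(438,292)),(D,(-a,b,.024),si(107,130))],[.6,.3,0])
    a,b=.0275,.065
    fit("rack",[(S,(-a,b,.022),sc(430,405)),(S,(-a,-b,.022),sc(635,555)),(S,(a,-b,.022),sc(710,492)),(S,(-a,-b,0),sc(635,580)),
     (D,(-a,b,.022),si(245,350)),(D,(-a,-b,.022),si(280,507)),(D,(a,-b,.022),si(427,502)),(D,(-a,-b,0),si(282,563)),(D,(a,-b,0),si(427,553))],[.6,.0,0])
    # peg top centres
    for nm,u,v,z in [("long",sc(524,290),si(317,215),.096),("short",sc(639,408),si(344,344),.076)]:
        print(nm,onz(S,*u,z),onz(D,*v,z))
    print("boardC", [ (n,onz(S,*sc(*p),.06).round(4)) for n,p in dict(near=(210,195),right=(352,142),far=(270,75),left=(140,132),hole=(271,121)).items()])
    print("boardC side", [ (n,onz(D,*si(*p),.06).round(4)) for n,p in dict(nl=(178,133),nr=(385,133),hole=(317,101)).items()])
E
python3 fit.py
```

```text
[ 0.47434494 -0.08449626  0.024     ] [ 0.62410532 -0.11920482  0.024     ] [0.50344797 0.04601986 0.024     ]
jig [ 0.5671 -0.034  -0.2245] [-0.3  0.2  1.6 -0.5 -0.8 -1.3 -0.4  1.2  2.9 -1.4  0.2 -1.8 -1.   0.2
  0.4 -0.3 -0.6  0.5  0.3  0.3 -0.7 -0.3]
rack [ 0.5444 -0.2613 -0.103 ] [-0.5 -2.7  0.3 -0.1  0.7 -0.5 -1.1  1.1 -0.4 -0.1  0.   0.9  0.3  0.
 -0.2  0.2  0.2  0.1]
long [ 0.54617117 -0.22662895  0.096     ] [ 0.54699233 -0.22924764  0.096     ]
short [ 0.53795947 -0.29763882  0.076     ] [ 0.5400964  -0.30035183  0.076     ]
boardC [('near', array([ 0.5267, -0.045 ,  0.06  ])), ('right', array([ 0.6092, -0.0703,  0.06  ])), ('far', array([0.6234, 0.0025, 0.06  ])), ('left', array([0.5385, 0.0188, 0.06  ])), ('hole', array([ 0.5931, -0.0262,  0.06  ]))]
boardC side [('nl', array([ 0.5247, -0.0485,  0.06  ])), ('nr', array([ 0.6166, -0.0714,  0.06  ])), ('hole', array([ 0.5956, -0.0256,  0.06  ]))]
```

```bash
cat >> h.py <<'E'
def toolR(s):
    from scipy.spatial.transform import Rotation as Ro
    return Ro.from_euler("xyz",s["ee_rot"]).as_matrix()
def delta(target,yaw=None):
    s=manip.state();R=toolR(s);d=R.T@(np.array(target)-s["tool_pos"])
    print("pos",s["tool_pos"].round(4),"rot",s["ee_rot"].round(4),"F",s["force"].round(1),"t",round(s["time_s"],2))
    print("shift mm",(1000*d).round(1), "turn z" , None if yaw is None else round(-(yaw-s["ee_rot"][2]),4))
E
python3 - <<'E'
from h import *
c=cams.calibration("wrist");E=c["extrinsics"];s=manip.state();R=toolR(s)
C=-E[:3,:3].T@E[:3,3]; print("cam in tool",R.T@(C-s["tool_pos"])); print("axes",(R.T@E[:3,:3].T).round(3))
# tape, tube
S=cams.calibration("scene"); print("tape",onz(S,382,221,.012),"tube",onz(S,189,191,.03), "mugs",onz(S,175,165,.05),onz(S,170,130,.05))
delta([.48,-.05,.30],1.346)
E
```

```text
cam in tool [-0.0006194  -0.07710547 -0.19167075]
axes [[ 1.     0.001 -0.001]
 [-0.001  0.963  0.269]
 [ 0.001 -0.269  0.963]]
tape [ 0.68873349 -0.2078429   0.012     ] tube [0.43168073 0.21004821 0.03      ] mugs [0.46025686 0.3082607  0.05      ] [0.55732886 0.4817556  0.05      ]
pos [0.2193 0.6644 0.1931] rot [-3.1415e+00  8.0000e-04  1.2520e+00] F [-0.5  0.1  1. ] t 0.15
shift mm [-596.8  471.5 -106.5] turn z -0.094
```

```bash
python3 -c "
from h import *
delta([.63,-.055,.30],1.346)"
```

```text
pos [0.2193 0.6644 0.1931] rot [-3.1415e+00  8.0000e-04  1.2520e+00] F [-0.5  0.1  1. ] t 0.15
shift mm [-554.6  615.5 -106.5] turn z -0.094
```

{"api": "step_arm", "payload": {"moves": "91 0 0 -50 0 0 0; 91 0 0 -100 0 0 0; 91 -31 34 -107 0 0 0; 91 -62 68 -107 0 0 0; 91 -93 102 -107 0 0 0; 91 -124 136 -107 0 0 0; 91 -155 170 -107 0 0 0; 91 -186 204 -107 0 0 0; 91 -217 238 -107 0 0 0; 91 -248 272 -107 0 0 0"}}

```text
time_s: 1.15
tool_pos: [0.4004, 0.3423, 0.3005]
ee_rot: [3.141, -0.0, 1.252]
force: [-0.3, 0.3, 0.3]
grip_width: 0.0911
```

{"api": "step_arm", "payload": {"moves": "91 -31 34 0 0 0 0; 91 -62 68 0 0 0 0; 91 -93 103 0 0 0 0; 91 -124 137 0 0 0 0; 91 -155 172 0 0 0 -0.03; 91 -186 206 0 0 0 -0.06; 91 -217 240 0 0 0 -0.094; 91 -248 275 0 0 0 -0.094; 91 -279 310 0 0 0 -0.094; 91 -307 343 0 0 0 -0.094"}}

```text
time_s: 2.15
tool_pos: [0.6301, -0.0572, 0.3004]
ee_rot: [-3.141, 0.0, 1.345]
force: [0.5, 1.3, 0.6]
grip_width: 0.0909
```

```bash
cat > look.py <<'E'
import sys
from h import *
n=sys.argv[1];tag=sys.argv[2]
s=manip.state();c=cams.calibration(n);im=cams.get_image(n);cv2.imwrite(f"pics/{tag}.png",im[:,:,::-1])
np.savez(f"pics/{tag}.npz",**{k:np.array(v) for k,v in c.items()},pos=s["tool_pos"],rot=s["ee_rot"])
print(s["tool_pos"].round(4),s["ee_rot"].round(4),s["force"].round(1),s["time_s"],s["joint_vel"].round(3))
E
python3 look.py wrist w1
```

```text
[ 0.6301 -0.0572  0.3004] [-3.1414  0.      1.3455] [0.5 1.3 0.6] 2.15 [-0.546  0.427 -0.491  0.002  0.062 -0.545]
```

View pics/w1.png

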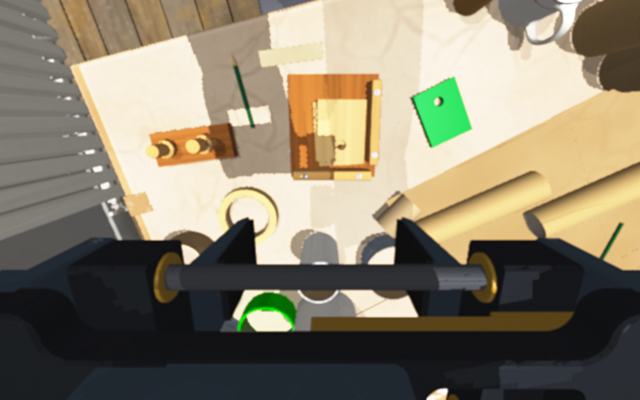

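The wrist view shows the jig at (335,125), its stops on the right and lower edges, the top board at (341,132) with its hole at (341,146), the rack at (190,145), and the green look-alike at (441,112). The arm was still moving, so I'll retake.

```bash
sleep 0; python3 look.py wrist w1b; python3 look.py wrist w2
python3 - <<'E'
from h import *
crop("pics/w2.png",275,60,395,190,4.6,"pics/w2c.png")
crop("pics/w2.png",135,110,250,175,6.5,"pics/w2r.png")
E
```

```text
[ 0.6325 -0.0612  0.3003] [3.1405e+00 1.2000e-03 1.3441e+00] [-3.1 -4.9 -1.8] 2.2 [ 0.067 -0.039  0.057  0.009 -0.005  0.1  ]
[ 0.6311 -0.0588  0.3   ] [3.1415e+00 6.0000e-04 1.3428e+00] [-0.8  0.2 -0.4] 2.25 [ 0.058 -0.04   0.055  0.015  0.006  0.056]
```

View pics/w2c.png

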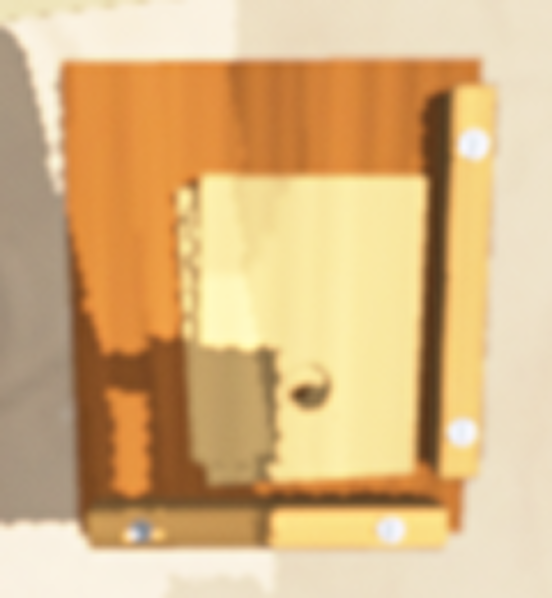

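View pics/w2r.png

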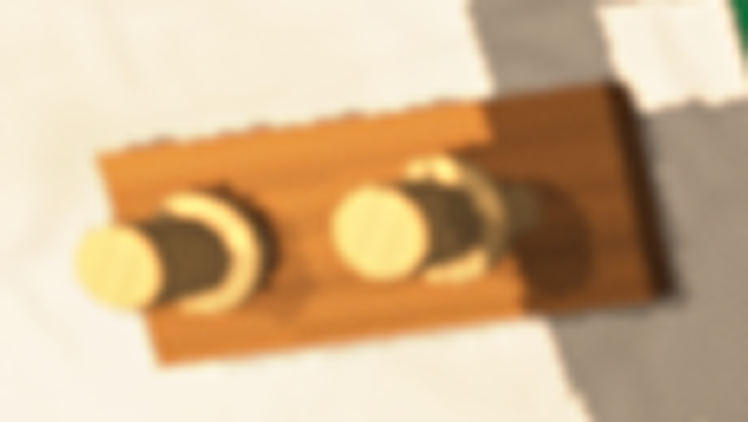

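```bash
cat > fit2.py <<'E'
from fit import *
W=dict(np.load("pics/w2.npz")); 
w=lambda x,y:(275+x/4.6,60+y/4.6); wr=lambda x,y:(135+x/6.5,110+y/6.5)
a,b=.08,.07
Wj=[(W,(-a,-b,.024),w(64,60)),(W,(-a,b,.024),w(481,58)),(W,(.066,-.064,.054),w(88,508)),(W,(.066,.06,.054),w(447,505)),(W,(-.068,.056,.054),w(453,86)),(W,(.056,.056,.054),w(438,474)),(W,(-.068,.07,.054),w(495,85)),(W,(.056,.07,.054),w(478,474)),(W,(.08,-.064,.054),w(92,547)),(W,(.08,.06,.054),w(447,545))]
Sj=[(S,(-a,-b,.024),sc(195,335)),(S,(a,-b,.024),sc(437,218)),(S,(-a,b,.024),sc(60,192)),(S,(-a,-b,0),sc(197,364)),
 (D,(-a,-b,.024),si(88,247)),(D,(a,-b,.024),si(438,247)),(D,(-a,-b,0),si(88,293)),(D,(a,-b,0),si(438,292)),(D,(-a,b,.024),si(107,130))]
j1=fit("jigW",Wj,[.57,-.03,-.22]); j=fit("jig all",Wj+Sj,[.57,-.03,-.22])
a,b=.0275,.065
fit("rackW",[(W,(-a,-b,.022),wr(97,155)),(W,(-a,b,.022),wr(612,85)),(W,(a,-b,.022),wr(160,365)),(W,(a,b,.022),wr(660,300))],[.54,-.26,-.1])
print("long",onz(W,*wr(381,233),.096),"short",onz(W,*wr(119,268),.076))
R=np.array([[np.cos(j1[2]),-np.sin(j1[2])],[np.sin(j1[2]),np.cos(j1[2])]])
print("hole world",j1[:2]+R@[.041,.021])
for n,p in dict(nn=(195,175),np_=(430,175),pp=(417,470),pn=(210,485),hole=(310,388)).items():
    q=onz(W,*w(*p),.060); print("C",n,(R.T@(q[:2]-j1[:2])*1000).round(1))
E
python3 fit2.py
```

```text
jigW [ 0.5666 -0.0302 -0.2207] [-0.8 -0.4  0.2 -0.6 -0.8  0.3  0.5  0.4  0.  -1.1  0.1  0.8  0.7 -0.9
  0.5  0.7 -1.3  0.6  0.2  0.5]
jig all [ 0.567  -0.0306 -0.2173] [-1.2  0.1 -0.2 -0.4 -0.8  0.7  0.4  0.6 -0.3 -0.9  0.   1.   0.3 -0.8
  0.4  0.9 -1.3  1.   0.1  0.7 -1.1 -0.5  0.6 -1.3 -1.9 -1.7 -1.2  0.5
 -1.  -0.3  0.2 -0.9 -0.7  0.1  0.1 -0.3 -1.1 -0.7]
rackW [ 0.5437 -0.2603 -0.0995] [ 0.4 -0.6 -0.3 -0.5  0.3  0.5 -0.4  0.6]
long [ 0.54657453 -0.22633545  0.096     ] short [ 0.54017124 -0.29570275  0.076     ]
hole world [ 0.61123021 -0.01866485]
C nn [-40.5 -24.8]
C np_ [-40.   48.9]
C pp [52.5 47.8]
C pn [ 57.1 -21.1]
C hole [25.5 11.9]
```

```bash
cat >> h.py <<'E'
J=np.array([.567,-.031]);JY=-.220
JR=np.array([[np.cos(JY),-np.sin(JY)],[np.sin(JY),np.cos(JY)]])
def jig(x,y,z): return np.r_[J+JR@[x/1000,y/1000],z/1000]
def tj():
    s=manip.state(); print("TCP in jig",(JR.T@(s["tool_pos"][:2]-J)*1000).round(1),"z",round(s["tool_pos"][2]*1000,1),"Fjig",(JR.T@s["force"][:2]).round(1),s["force"][2].round(1),"grip",s["grip_width"],s["time_s"])
YAW=JY+np.pi/2
E
python3 -c "
from h import *
print(onz(cams.calibration('scene'),370,194,0))
tj();delta(jig(-84,12,100),YAW)"
```

```text
[ 0.76961459 -0.11778687  0.        ]
TCP in jig [ 67.1 -11.6] z 299.9 Fjig [0.1 0.4] 1.0 grip 0.09096090999574657 2.3
pos [ 0.63   -0.0569  0.2999] rot [-3.1408e+00  1.0000e-04  1.3433e+00] F [0.2 0.3 1. ] t 2.3
shift mm [  22.5 -151.1  200. ] turn z -0.0075
```

{"api": "step_arm", "payload": {"moves": "36 6 -40 20 0 0 0; 36 12 -80 50 0 0 0; 36 18 -120 90 0 0 -0.008; 36 22.5 -151 130 0 0 -0.008; 36 22.5 -151 165 0 0 -0.008; 36 22.5 -151 200 0 0 -0.008; 36 22.5 -151 200 0 0 -0.008; 36 22.5 -151 200 0 0 -0.008; 36 22.5 -151 200 0 0 -0.008"}}

```text
time_s: 3.2
tool_pos: [0.4885, 0.0007, 0.1024]
ee_rot: [3.139, -0.0, 1.354]
force: [0.3, -0.6, 0.7]
grip_width: 0.0361
```

```bash
python3 look.py wrist w3; python3 look.py side s3; python3 -c "
from h import *
tj();delta(jig(-84,12,45),YAW)
crop('pics/s3.png',250,120,380,230,5,'pics/s3c.png')"
```

```text
[0.4885 0.0007 0.1024] [ 3.1392e+00 -4.0000e-04  1.3543e+00] [ 0.3 -0.6  0.7] 3.2 [-0.004 -0.006 -0.001  0.001 -0.008 -0.001]
[0.4886 0.0006 0.1024] [ 3.1388e+00 -5.0000e-04  1.3542e+00] [-0.2  1.   0.1] 3.25 [-0.004  0.002  0.002 -0.    -0.007 -0.003]
TCP in jig [-83.5  13.7] z 102.3 Fjig [-0.4  0.6] -0.2 grip 0.03591502019612878 3.3
pos [0.4885 0.0006 0.1023] rot [ 3.1389e+00 -5.0000e-04  1.3540e+00] F [-0.3  0.7 -0.2] t 3.3
shift mm [-1.7 -0.7 57.3] turn z 0.0033
```

View pics/w3.png

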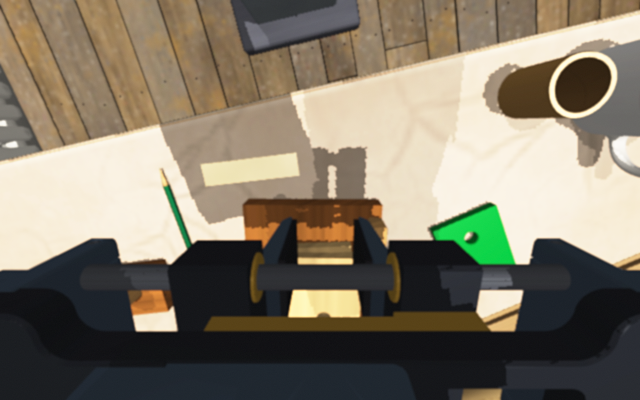

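View pics/s3c.png

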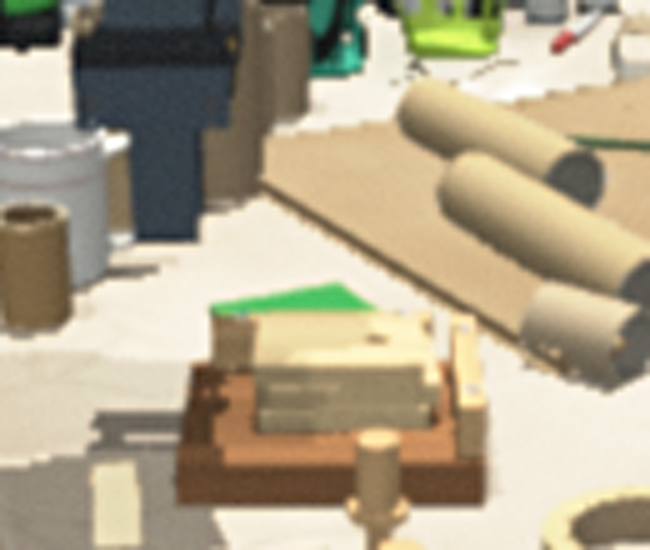

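{"api": "step_arm", "payload": {"moves": "36 -1 0 30 0 0 0; 36 -1.5 0 50 0 0 0; 36 -1.5 0 57 0 0 0; 36 -1.5 0 57 0 0 0.002; 36 -1.5 0 57 0 0 0.002"}}

```text
time_s: 3.8
tool_pos: [0.4877, -0.001, 0.0446]
ee_rot: [3.14, -0.0, 1.352]
force: [0.4, 0.8, -0.2]
grip_width: 0.0362
```

```bash
python3 look.py side s4; python3 look.py scene c4; python3 -c "
from h import *
tj()
crop('pics/s4.png',270,160,360,220,7,'pics/s4c.png');crop('pics/c4.png',230,150,350,250,5,'pics/c4c.png')"
```

```text
[ 0.4877 -0.001   0.0446] [ 3.1404e+00 -2.0000e-04  1.3519e+00] [ 0.4  0.8 -0.2] 3.8 [-0.001 -0.006  0.001  0.    -0.002 -0.005]
[ 0.4878 -0.001   0.0447] [ 3.1400e+00 -2.0000e-04  1.3519e+00] [ 0.5 -0.2 -0.3] 3.85 [-0.002 -0.002  0.001 -0.    -0.004 -0.001]
TCP in jig [-83.8  12. ] z 44.6 Fjig [ 0.3 -0.2] -0.0 grip 0.036385659361406385 3.9
```

View pics/s4c.png

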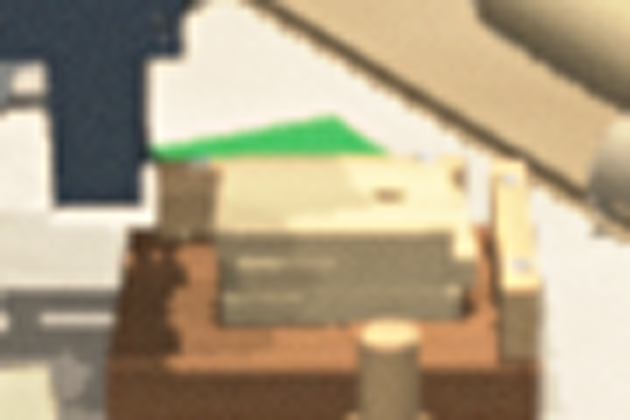

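View pics/c4c.png

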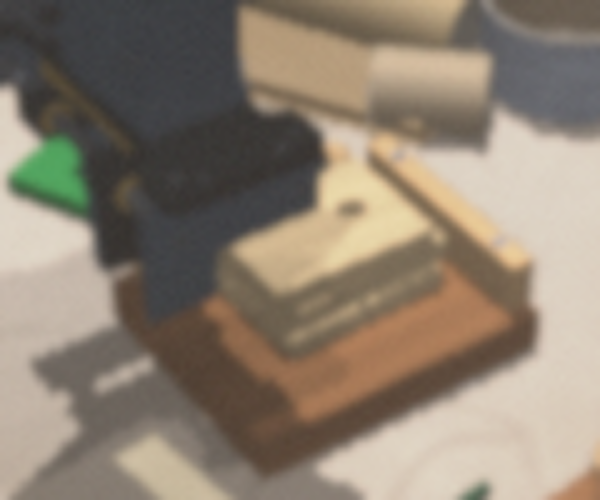

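{"api": "step_arm", "payload": {"moves": "36 0 6 0 0 0 0; 36 0 12 0 0 0 0; 36 0 18 0 0 0 0; 36 0 22 0 0 0 0; 36 0 24 0 0 0 0; 36 0 26 0 0 0 0; 36 0 28 0 0 0 0; 36 0 30 0 0 0 0; 36 0 32 0 0 0 0; 36 0 34 0 0 0 0"}}

```text
time_s: 4.9
tool_pos: [0.5203, -0.0083, 0.0435]
ee_rot: [3.142, -0.0, 1.352]
force: [-0.2, 0.3, 0.1]
grip_width: 0.036
```

```bash
python3 look.py side s5; python3 -c "
from h import *
tj()
crop('pics/s5.png',270,160,360,220,7,'pics/s5c.png')"
```

```text
[ 0.5203 -0.0083  0.0435] [ 3.1416 -0.      1.352 ] [-0.2  0.3  0.1] 4.9 [-0.008  0.024 -0.039 -0.     0.013 -0.008]
TCP in jig [-50.2  12. ] z 43.6 Fjig [0.1 0.3] 0.3 grip 0.035784981925451806 4.95
```

View pics/s5c.png

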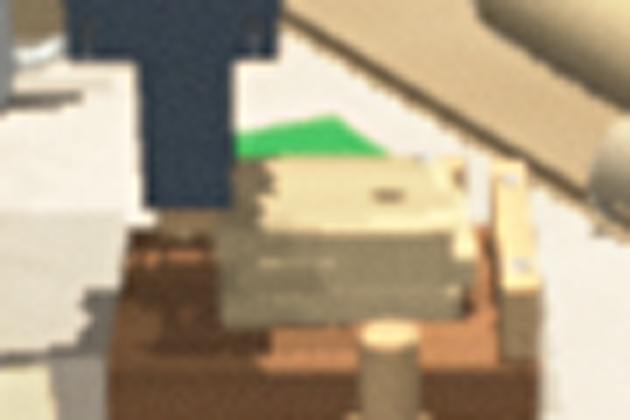

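```bash
python3 -c "
from h import *
D=cams.calibration('side')
for p in [(-34,-20,27),(-66,-20,27),(-34,-20,60),(-34,-20,40)]: print(p,(proj(D,jig(*p))-[270,160])*7)
for p in [(-39,-25,60),(-39,-25,24)]: print(p,(proj(D,jig(*p))-[270,160])*7)
"
```

```text
(-34, -20, 27) [[230.5728811  307.26322145]]
(-66, -20, 27) [[146.22579773 308.01503052]]
(-34, -20, 60) [[228.54082052 226.81252472]]
(-34, -20, 40) [[229.77754203 275.77519251]]
(-39, -25, 60) [[214.73176621 232.04616102]]
(-39, -25, 24) [[217.11524841 320.00235654]]
```

Run:
```python
from h import *
for n in ["scene","side"]:
    c=cams.calibration(n);print(n,onz(c,c['cx'],c['cy'],0),-c['extrinsics'][:3,:3].T@c['extrinsics'][:3,3])
for tag,n,(x0,y0,x1,y1,s) in [("s4","side",(260,130,370,220,6)),("c4","scene",(220,130,350,250,6))]:
    c=cams.calibration(n); im=cv2.imread(f"pics/{tag}.png"); im=cv2.resize(im[y0:y1,x0:x1],None,fx=s,fy=s,interpolation=cv2.INTER_CUBIC)
    for z,col in [(27.6,(0,0,255)),(60,(0,255,0)),(70,(255,0,0))]:
        for ya,yb in [(-6,-19.5),(30,43.5)]:
            P=[jig(-83.8+dx,y,z) for dx,y in [(-16,ya),(16,ya),(16,yb),(-16,yb)]]
            q=((proj(c,P)-[x0,y0]+.5)*s).astype(int); cv2.polylines(im,[q],True,col,1)
    cv2.imwrite(f"pics/{tag}o.png",im)
```

```text
scene [ 0.64054132 -0.02645452  0.        ] [ 0.04473646 -0.53433371  0.64639102]
side [0.58882282 0.08983276 0.        ] [ 0.33680751 -1.11349376  0.50850657]
```

View pics/s4o.png

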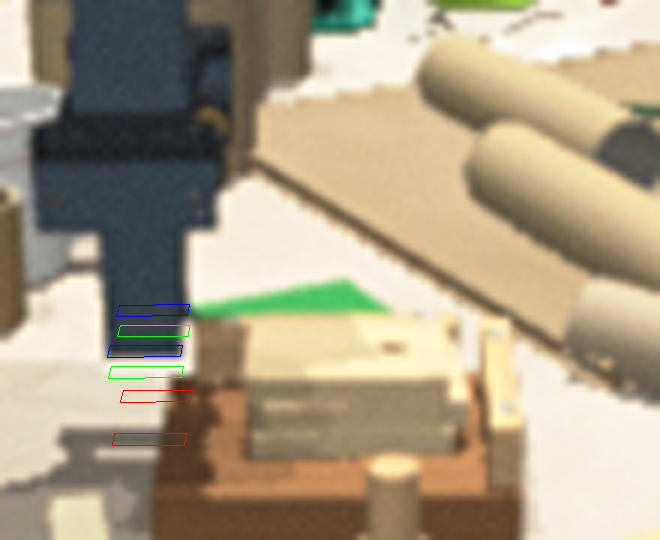

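View pics/c4o.png

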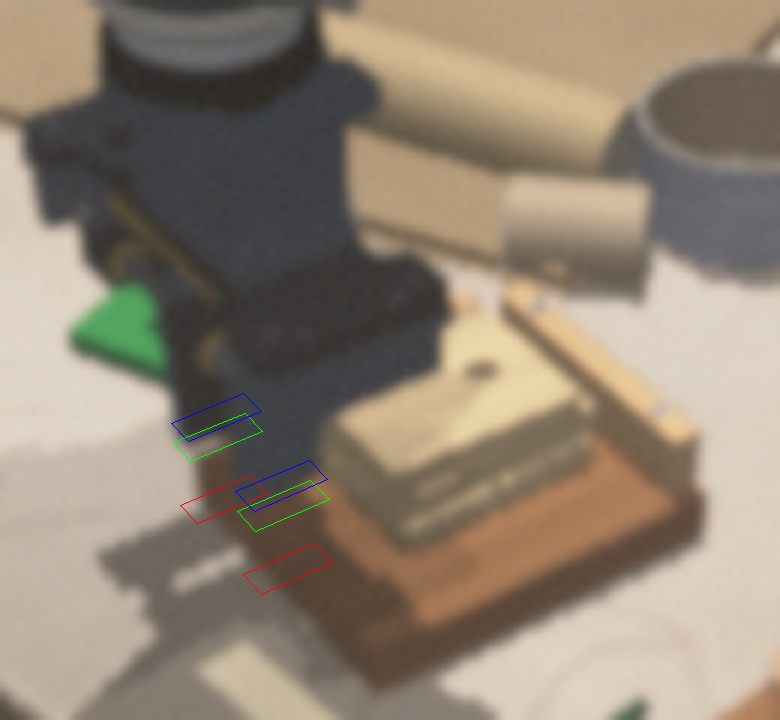

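All three views agree that the fingertips sit about 40 mm higher than the stated tool geometry implies: tip bottom at z≈66–68 mm with the TCP at 44.6. The boards haven't moved and the force is zero, although nominally there should already be contact. I'll back off, go down cautiously and check by force and image.

{"api": "step_arm", "payload": {"moves": "36 0 -8 0 0 0 0; 36 0 -16 0 0 0 0; 36 0 -24 0 0 0 0; 36 0 -26 3 0 0 0; 36 0 -26 8 0 0 0; 36 0 -26 13 0 0 0; 36 0 -26 18 0 0 0; 36 0 -26 18 0 0 0"}}

```text
time_s: 5.75
tool_pos: [0.4944, -0.0027, 0.0247]
ee_rot: [-3.14, 0.0, 1.352]
force: [-0.0, 0.2, -1.1]
grip_width: 0.036
```

```bash
cat > ov.py <<'E'
import sys
from h import *
# overlay fingers w/ tip offset d behind tcp
tag=sys.argv[1];w=float(sys.argv[2]); offs=[float(v) for v in sys.argv[3:]]
s=manip.state();tc=JR.T@(s["tool_pos"][:2]-J)*1000;z=s["tool_pos"][2]*1000
for n,(x0,y0,x1,y1,k) in dict(side=(260,130,370,220,6),scene=(220,140,350,240,6)).items():
    c=cams.calibration(n);im=cams.get_image(n)[:,:,::-1];cv2.imwrite(f"pics/{tag}{n}.png",im)
    im=cv2.resize(im[y0:y1,x0:x1],None,fx=k,fy=k,interpolation=cv2.INTER_CUBIC)
    for o,col in zip(offs,[(0,0,255),(0,255,0),(255,0,0)]):
        for sg in (-1,1):
            P=[jig(tc[0]+dx,tc[1]+sg*y,z+o) for dx,y in [(-16,w/2),(16,w/2),(16,w/2+13.5),(-16,w/2+13.5)]]
            q=((proj(c,P)-[x0,y0]+.5)*k).astype(int); cv2.polylines(im,[q],True,col,1)
    cv2.imwrite(f"pics/{tag}{n}o.png",im)
tj()
E
python3 ov.py a1 36 22
```

```text
TCP in jig [-76.7  11.9] z 25.3 Fjig [ 0.7 -0.2] -0.1 grip 0.035709548712594755 5.85
```

View pics/a1sideo.png

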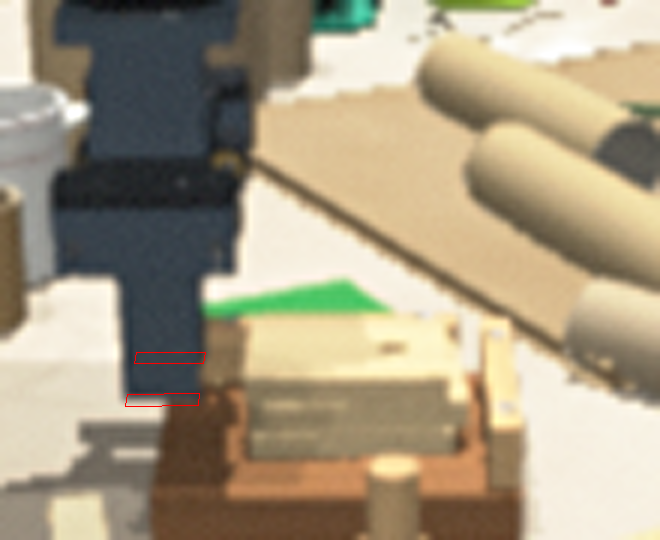

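View pics/a1sceneo.png

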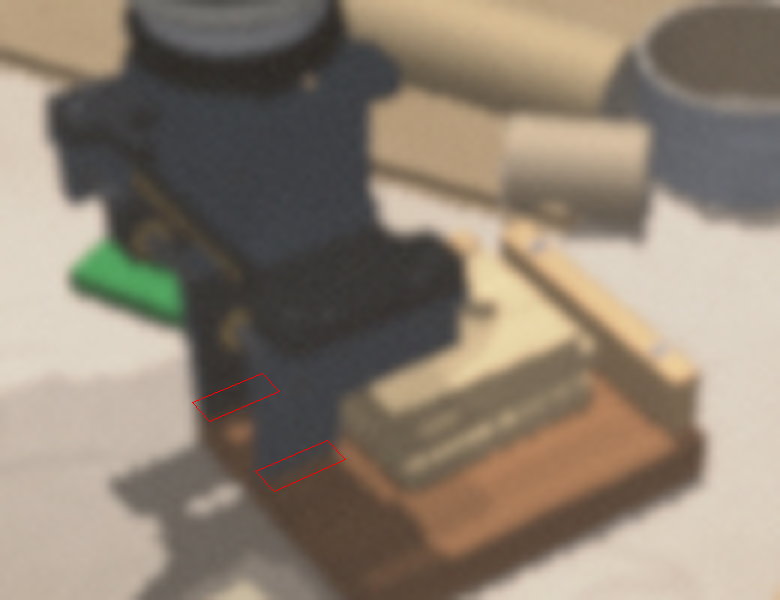

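The fingertips (red overlay) fit best about 22 mm behind the reported TCP, so I'll use that from here: tip z = TCP z + 22. Going down to a tip height of about 29 mm, then pushing +x in small increments.

{"api": "step_arm", "payload": {"moves": "36 0 0 6 0 0 0; 36 0 0 12 0 0 0; 36 0 0 16 0 0 0; 36 0 0 18 0 0 0; 36 0 0 18 0 0 0; 36 0 0 18 0 0 0"}}

```text
time_s: 6.45
tool_pos: [0.4948, -0.0027, 0.0075]
ee_rot: [-3.142, 0.0, 1.352]
force: [-0.0, -0.1, 0.1]
grip_width: 0.0362
```

{"api": "step_arm", "payload": {"moves": "36 0 3 0 0 0 0; 36 0 6 0 0 0 0; 36 0 9 0 0 0 0; 36 0 12 0 0 0 0; 36 0 14 0 0 0 0; 36 0 16 0 0 0 0; 36 0 18 0 0 0 0; 36 0 19 0 0 0 0; 36 0 20 0 0 0 0; 36 0 20 0 0 0 0"}}

```text
time_s: 7.45
tool_pos: [0.5142, -0.007, 0.0075]
ee_rot: [-3.141, 0.0, 1.352]
force: [-0.2, -0.9, -0.2]
grip_width: 0.0357
```

```bash
python3 ov.py a2 36 22
```

```text
TCP in jig [-56.7  11.9] z 7.5 Fjig [-0.5  0.8] -0.3 grip 0.03599502563563137 7.55
```

View pics/a2sideo.png

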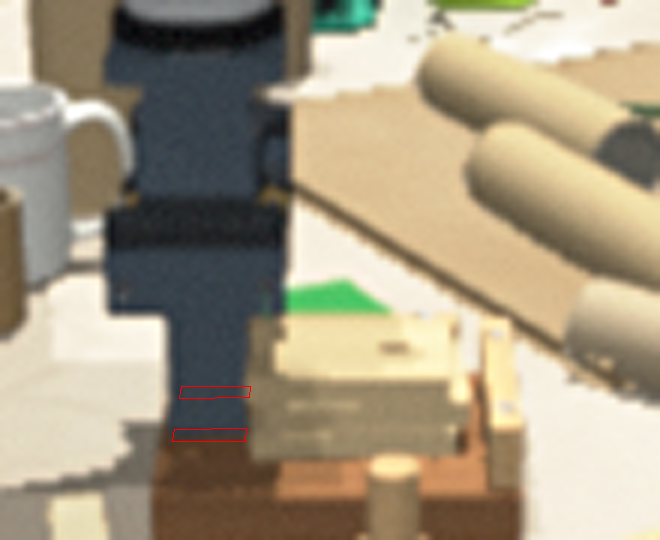

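View pics/a2sceneo.png

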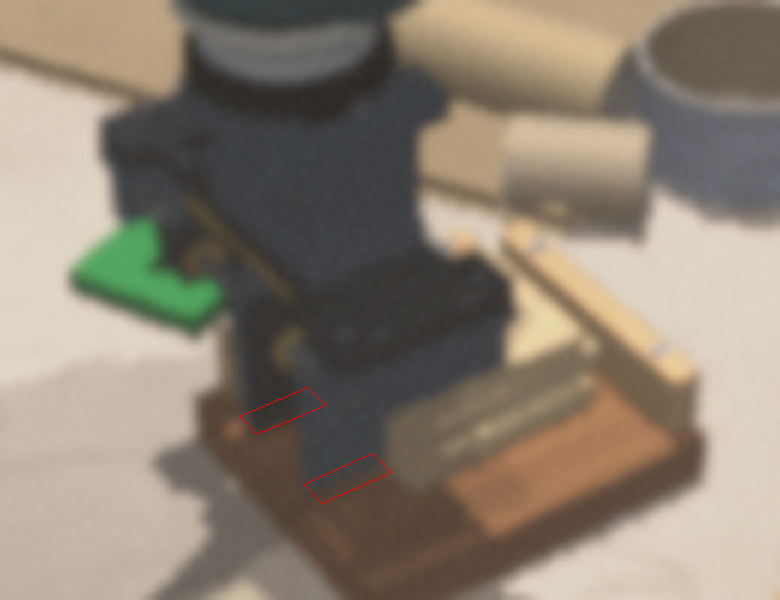

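{"api": "step_arm", "payload": {"moves": "36 0 1 0 0 0 0; 36 0 2 0 0 0 0; 36 0 3 0 0 0 0; 36 0 4 0 0 0 0; 36 0 5 0 0 0 0; 36 0 6 0 0 0 0; 36 0 7 0 0 0 0; 36 0 8 0 0 0 0; 36 0 9 0 0 0 0; 36 0 10 0 0 0 0"}}

```text
time_s: 8.55
tool_pos: [0.5238, -0.0091, 0.0075]
ee_rot: [-3.141, 0.0, 1.352]
force: [-4.4, 1.9, 2.5]
grip_width: 0.0359
```

```bash
python3 ov.py a3 36 22
```

```text
TCP in jig [-46.8  11.9] z 7.5 Fjig [-3.2  0.1] 2.2 grip 0.03584469402705466 8.65
```

View pics/a3sideo.png

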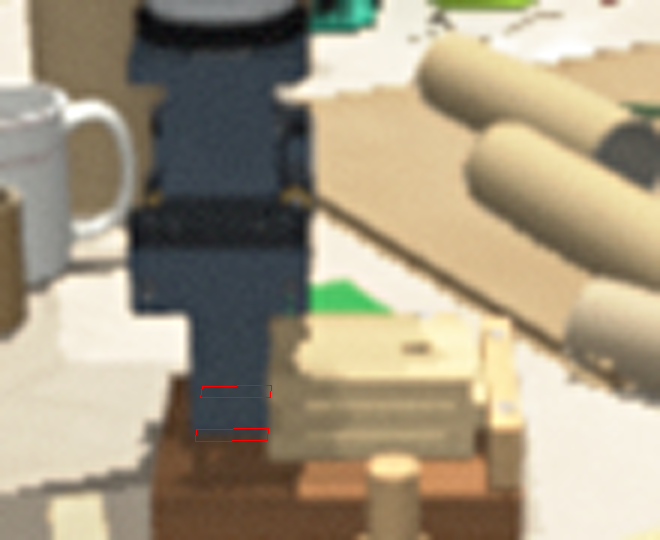

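{"api": "step_arm", "payload": {"moves": "36 0 1 0 0 0 0; 36 0 2 0 0 0 0; 36 0 3 0 0 0 0; 36 0 3.5 0 0 0 0"}}

```text
time_s: 9.05
tool_pos: [0.5277, -0.01, 0.0075]
ee_rot: [3.141, -0.0, 1.352]
force: [-1.6, -1.3, -0.4]
grip_width: 0.0357
```

{"api": "step_arm", "payload": {"moves": "36 0 0.5 0 0 0 0; 36 0 1 0 0 0 0; 36 0 1 0 0 0 0"}}

```text
time_s: 9.35
tool_pos: [0.5286, -0.0102, 0.0075]
ee_rot: [3.141, -0.0, 1.352]
force: [-1.4, -0.5, -1.0]
grip_width: 0.0361
```

{"api": "step_arm", "payload": {"moves": "36 0 0.5 0 0 0 0; 36 0 1 0 0 0 0; 36 0 1 0 0 0 0"}}

```text
time_s: 9.65
tool_pos: [0.5295, -0.0104, 0.0076]
ee_rot: [3.142, 0.0, 1.352]
force: [-1.8, 0.1, -0.2]
grip_width: 0.0356
```

{"api": "step_arm", "payload": {"moves": "36 0 0.5 0 0 0 0; 36 0 1 0 0 0 0; 36 0 1 0 0 0 0"}}

```text
time_s: 9.95
tool_pos: [0.5297, -0.0104, 0.0074]
ee_rot: [-3.14, 0.0, 1.352]
force: [-7.4, 3.4, 5.2]
grip_width: 0.0357
```

{"api": "step_arm", "payload": {"moves": "36 0 0.5 0 0 0 0; 36 0 1 0 0 0 0; 36 0 1 0 0 0 0"}}

```text
time_s: 10.25
tool_pos: [0.5296, -0.0105, 0.0072]
ee_rot: [-3.138, 0.0, 1.352]
force: [-12.3, 4.7, 9.7]
grip_width: 0.0362
```

```bash
python3 ov.py a4 36 22
```

```text
TCP in jig [-41.   11.9] z 7.2 Fjig [-13.2   1.4] 10.3 grip 0.035945209902303966 10.35
```

View pics/a4sideo.png

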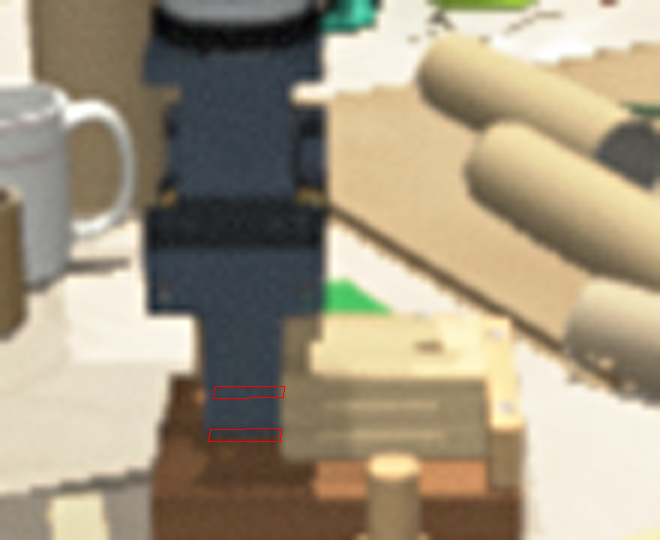

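View pics/a4sceneo.png

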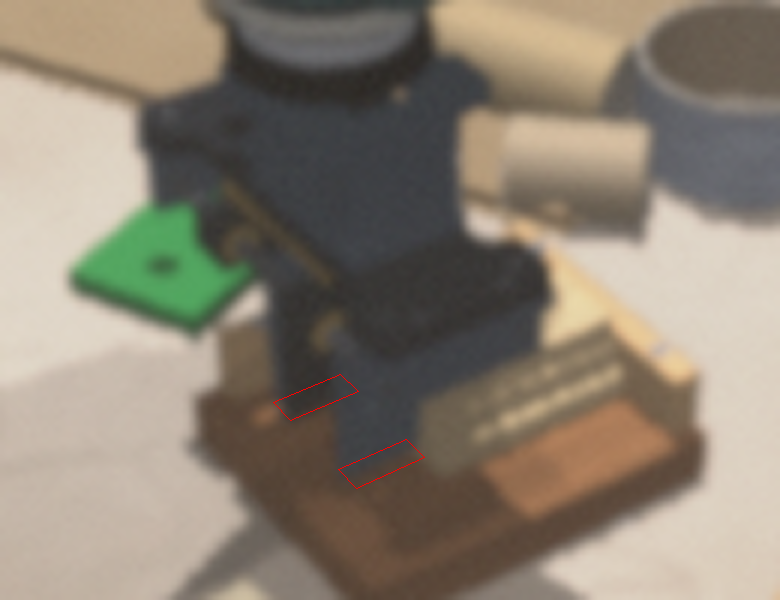

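Boards are against the +x stop (contact at about 13 N, all three edges aligned). Now I'll retreat, lift and go round to the -y side.

{"api": "step_arm", "payload": {"moves": "36 0 -3 0 0 0 0; 36 0 -10 0 0 0 0; 36 0 -20 0 0 0 0; 20 0 -22 -40 0 0 0; 0 0 -22 -80 0 0 0; 0 -30 10 -95 0 0 0; 0 -60 40 -95 0 0 0; 0 -85 62 -95 0 0 0; 0 -85 62 -95 0 0 0; 0 -85 62 -95 0 0 0"}}

```text
time_s: 11.35
tool_pos: [0.5729, -0.1074, 0.1022]
ee_rot: [-3.141, -0.0, 1.351]
force: [0.2, 0.6, -0.6]
grip_width: 0.0004
```

```bash
python3 look.py side b1;python3 look.py scene b1s; python3 -c "
from h import *
tj();delta(jig(21,-68,8),YAW)
crop('pics/b1.png',260,120,370,220,6,'pics/b1c.png');crop('pics/b1s.png',220,140,350,240,6,'pics/b1sc.png')"
```

```text
[ 0.5729 -0.1074  0.1022] [-3.1412e+00 -1.0000e-04  1.3509e+00] [ 0.2  0.6 -0.6] 11.35 [ 0.022 -0.009  0.017  0.001  0.001  0.003]
[ 0.5726 -0.1068  0.1022] [-3.1408e+00 -1.0000e-04  1.3517e+00] [-1.   0.2  0.4] 11.4 [ 0.014 -0.005  0.007 -0.    -0.    -0.   ]
TCP in jig [ 21.9 -72.4] z 102.2 Fjig [0.5 0.3] 0.1 grip 0.0006835235639333174 11.45
pos [ 0.5725 -0.1065  0.1022] rot [-3.1408e+00 -1.0000e-04  1.3523e+00] F [0.6 0.2 0.1] t 11.45
shift mm [ 4.4 -0.8 94.2] turn z 0.0015
```

View pics/b1c.png

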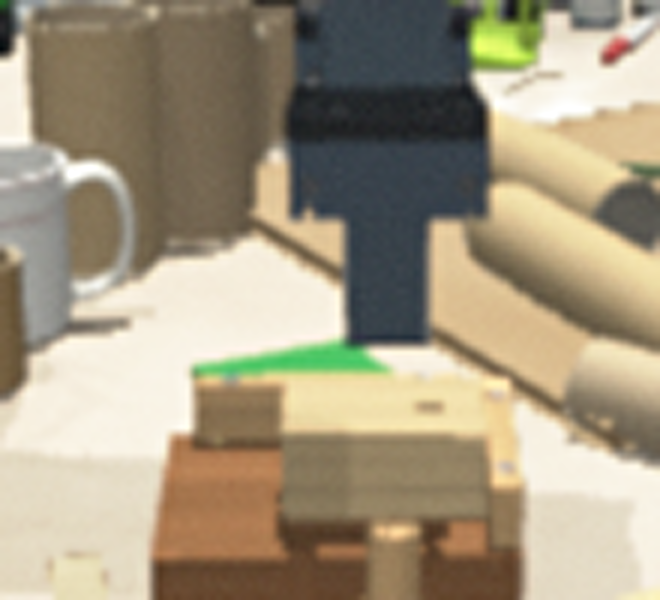

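View pics/b1sc.png

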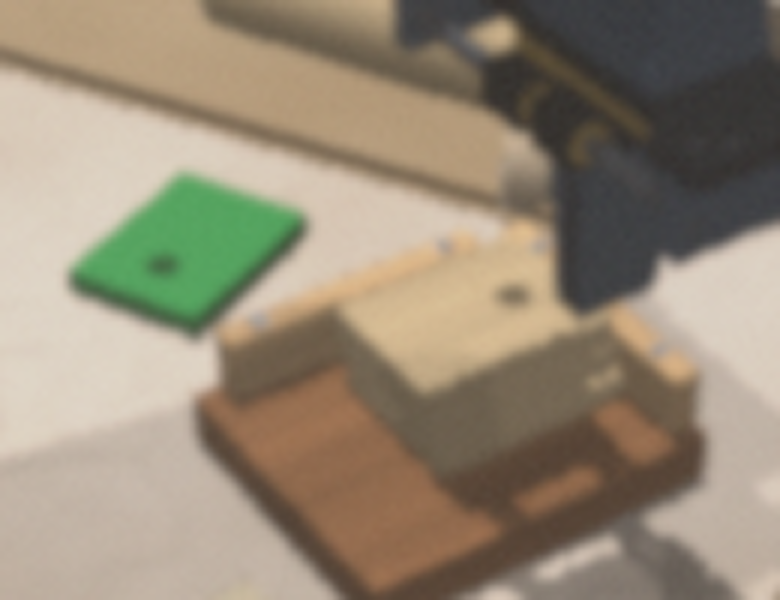

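{"api": "step_arm", "payload": {"moves": "0 3 -1 40 0 0 0; 0 4 -1 70 0 0 0; 0 4 -1 86 0 0 0; 0 4 -1 94 0 0 0; 0 4 -1 94 0 0 0; 0 4 -1 94 0 0 0"}}

```text
time_s: 12.05
tool_pos: [0.574, -0.1031, 0.0095]
ee_rot: [3.14, 0.0, 1.352]
force: [0.2, 0.6, -0.5]
grip_width: 0.0006
```

```bash
python3 ov.py b2 0 22
```

```text
TCP in jig [ 22.8 -69. ] z 9.8 Fjig [ 0.4 -0.3] 0.5 grip 0.0003654146054713701 12.15
```

View pics/b2sceneo.png

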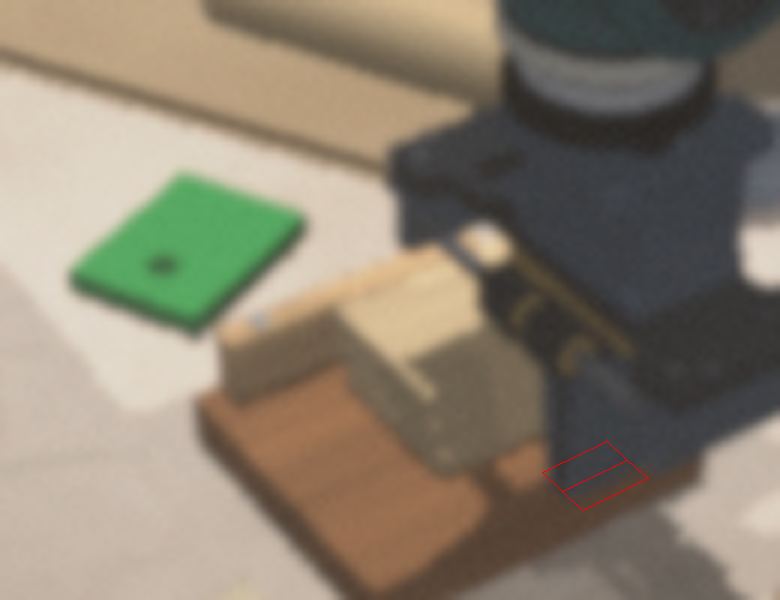

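{"api": "step_arm", "payload": {"moves": "0 4 0 1 0 0 0; 0 8 0 1 0 0 0; 0 12 0 1 0 0 0; 0 16 0 1 0 0 0; 0 19 -1 1 0 0 0; 0 21 -1 1 0 0 0; 0 23 -1 1 0 0 0; 0 25 -1 1 0 0 0; 0 26 -1 1 0 0 0; 0 27 -1 1 0 0 0"}}

```text
time_s: 13.15
tool_pos: [0.5783, -0.0765, 0.0075]
ee_rot: [3.142, 0.0, 1.352]
force: [1.1, -0.3, 0.4]
grip_width: 0.0002
```

{"api": "step_arm", "payload": {"moves": "0 1 0 0 0 0 0; 0 2 0 0 0 0 0; 0 3 0 0 0 0 0; 0 4 0 0 0 0 0; 0 5 0 0 0 0 0; 0 6 0 0 0 0 0; 0 7 0 0 0 0 0; 0 8 0 0 0 0 0; 0 9 0 0 0 0 0; 0 9 0 0 0 0 0"}}

```text
time_s: 14.15
tool_pos: [0.5802, -0.0676, 0.0075]
ee_rot: [-3.142, -0.0, 1.352]
force: [0.5, -0.3, 0.2]
grip_width: 0.0005
```

```bash
python3 ov.py b3 0 22
```

```text
TCP in jig [ 20.9 -32.9] z 7.5 Fjig [0.1 0. ] -0.1 grip 0.0007007195674683786 14.25
```

View pics/b3sceneo.png

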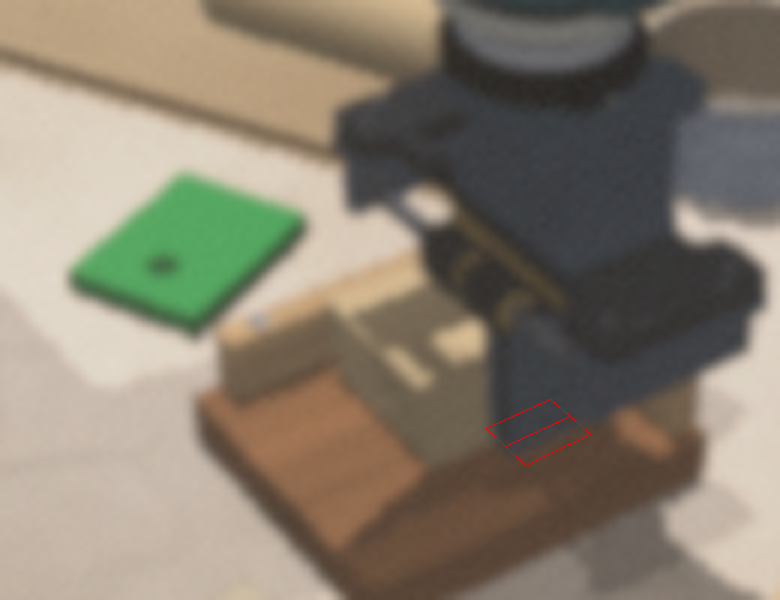

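{"api": "step_arm", "payload": {"moves": "0 0.5 0 0 0 0 0; 0 1 0 0 0 0 0; 0 1.5 0 0 0 0 0; 0 2 0 0 0 0 0; 0 2.5 0 0 0 0 0; 0 3 0 0 0 0 0; 0 3 0 0 0 0 0"}}

```text
time_s: 14.95
tool_pos: [0.5808, -0.0648, 0.0075]
ee_rot: [3.142, 0.0, 1.352]
force: [0.1, -1.6, -0.6]
grip_width: 0.0003
```

{"api": "step_arm", "payload": {"moves": "0 0.5 0 0 0 0 0; 0 1 0 0 0 0 0; 0 1 0 0 0 0 0"}}

```text
time_s: 15.25
tool_pos: [0.5811, -0.0638, 0.0075]
ee_rot: [3.142, 0.0, 1.352]
force: [-0.1, -0.7, 0.1]
grip_width: 0.0004
```

{"api": "step_arm", "payload": {"moves": "0 0.5 0 0 0 0 0; 0 1 0 0 0 0 0; 0 1 0 0 0 0 0"}}

```text
time_s: 15.55
tool_pos: [0.5813, -0.0628, 0.0075]
ee_rot: [3.142, -0.0, 1.352]
force: [-0.3, -1.2, 0.4]
grip_width: 0.0003
```

```bash
python3 ov.py b4 0 22
```

```text
TCP in jig [ 20.8 -27.9] z 7.5 Fjig [ 0.3 -1.3] 0.3 grip 0.0003700354182147932 15.65
```

View pics/b4sceneo.png

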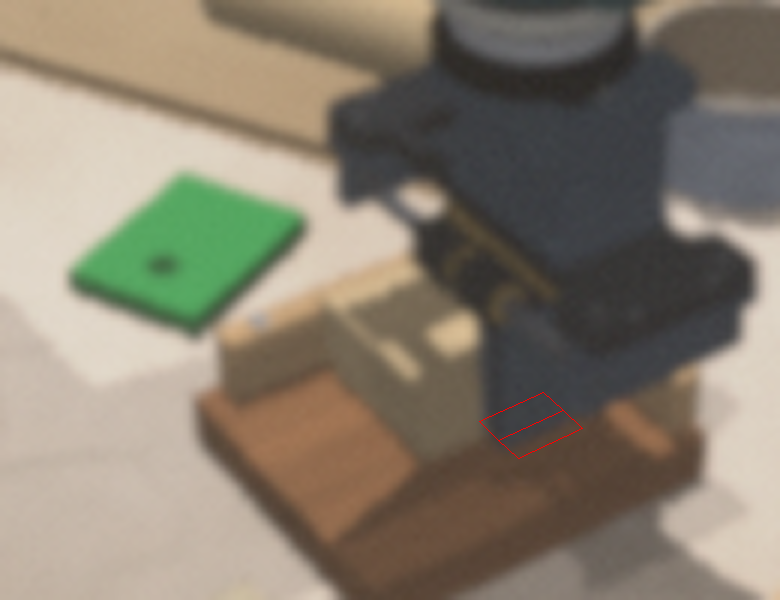

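{"api": "step_arm", "payload": {"moves": "0 0.5 0 0 0 0 0; 0 1 0 0 0 0 0; 0 1 0 0 0 0 0"}}

```text
time_s: 15.95
tool_pos: [0.5815, -0.0619, 0.0075]
ee_rot: [3.142, 0.0, 1.352]
force: [-1.2, -1.2, 0.2]
grip_width: 0.0001
```

{"api": "step_arm", "payload": {"moves": "0 0.5 0 0 0 0 0; 0 1 0 0 0 0 0; 0 1 0 0 0 0 0"}}

```text
time_s: 16.25
tool_pos: [0.5817, -0.0608, 0.0076]
ee_rot: [3.142, -0.0, 1.352]
force: [-0.3, -1.5, 0.5]
grip_width: 0.0007
```

{"api": "step_arm", "payload": {"moves": "0 0.5 0 0 0 0 0; 0 1 0 0 0 0 0; 0 1 0 0 0 0 0"}}

```text
time_s: 16.55
tool_pos: [0.5819, -0.0599, 0.0075]
ee_rot: [3.142, -0.0, 1.352]
force: [-1.2, -1.7, 0.4]
grip_width: 0.0002
```

{"api": "step_arm", "payload": {"moves": "0 0.5 0 0 0 0 0; 0 1 0 0 0 0 0; 0 1 0 0 0 0 0"}}

```text
time_s: 16.85
tool_pos: [0.5821, -0.0594, 0.0075]
ee_rot: [-3.142, 0.001, 1.352]
force: [-2.3, -8.2, -0.3]
grip_width: 0.0005
```

{"api": "step_arm", "payload": {"moves": "0 0.5 0 0 0 0 0; 0 1 0 0 0 0 0; 0 1 0 0 0 0 0"}}

```text
time_s: 17.15
tool_pos: [0.582, -0.0593, 0.0076]
ee_rot: [-3.141, 0.002, 1.353]
force: [-3.5, -18.5, 1.8]
grip_width: 0.0004
```

```bash
python3 ov.py b5 0 22
```

```text
TCP in jig [ 20.9 -24.3] z 7.6 Fjig [  0.5 -18.9] 1.0 grip 0.0006997692013646345 17.25
```

View pics/b5sceneo.png

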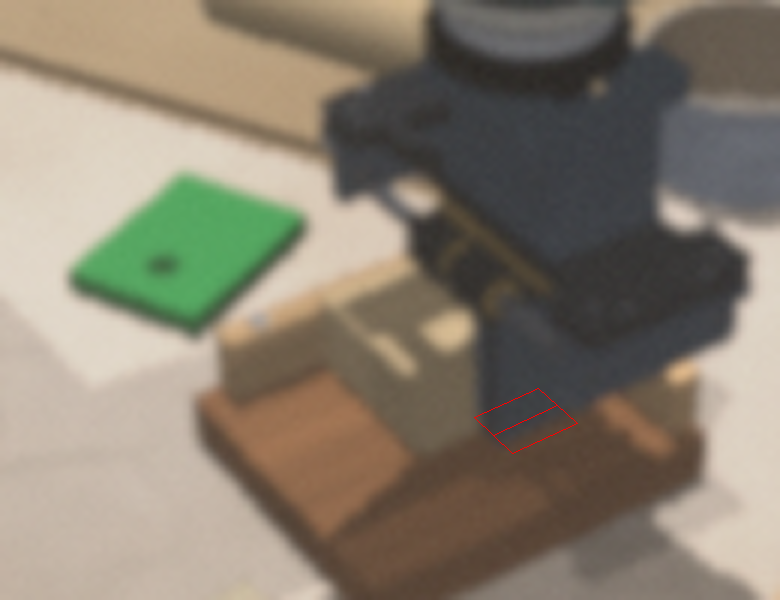

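View pics/b5sideo.png

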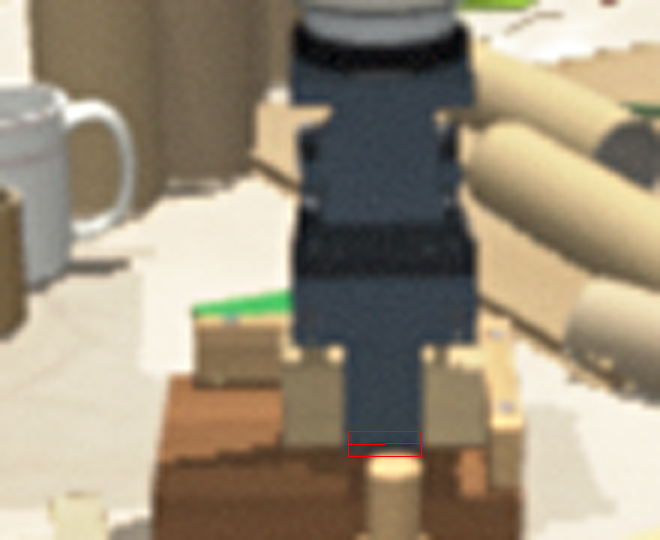

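Both stops reached (peak about 19 N, below 40). Retreat, lift, and look from above.

{"api": "step_arm", "payload": {"moves": "0 -2 0 0 0 0 0; 0 -10 0 0 0 0 0; 0 -18 0 0 0 0 0; 0 -18 0 -40 0 0 0; 0 -18 0 -85 0 0 0; 0 -5 15 -130 0 0 0; 0 10 35 -175 0 0 0; 0 20 50 -205 0 0 0; 0 25 55 -210 0 0 0; 0 25 55 -210 0 0 0"}}

```text
time_s: 18.25
tool_pos: [0.6422, -0.0455, 0.2182]
ee_rot: [3.14, -0.0, 1.352]
force: [0.5, 0.1, 0.7]
grip_width: 0.0005
```

{"api": "step_arm", "payload": {"moves": "30 0 0 0 0 0 0; 60 0 0 0 0 0 0; 60 0 0 0 0 0 0"}}

```text
time_s: 18.55
tool_pos: [0.6405, -0.0458, 0.2162]
ee_rot: [-3.14, 0.0, 1.352]
force: [0.2, -0.1, 0.1]
grip_width: 0.0219
```

```bash
python3 look.py wrist w5; python3 -c "
from h import *
tj()
crop('pics/w5.png',230,40,430,210,3.8,'pics/w5c.png')"
```

```text
[ 0.6405 -0.0458  0.2162] [-3.1396e+00  2.0000e-04  1.3517e+00] [ 0.2 -0.1  0.1] 18.55 [ 0.001 -0.005 -0.006 -0.     0.003  0.001]
TCP in jig [75.2  1.7] z 216.6 Fjig [-0.6 -0.1] 0.3 grip 0.025538399043087297 18.6
```

View pics/w5c.png

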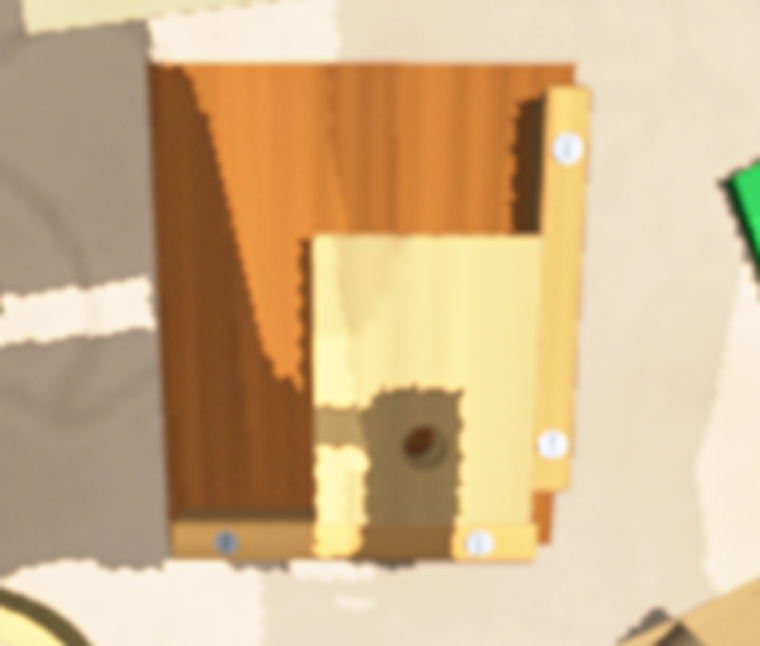

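Top board flush against both stops; its hole is at crop (425,445). No sign of the lower boards sticking out on the left or top edges. Refitting the jig position from this image.

```bash
cat > fit3.py <<'E'
from fit import *
W=dict(np.load("pics/w5.npz")); w=lambda x,y:(230+x/3.8,40+y/3.8)
a,b=.08,.07
Wj=[(W,(-a,-b,.024),w(149,65)),(W,(-a,b,.024),w(576,65)),(W,(.066,-.064,.054),w(170,521)),(W,(.066,.06,.054),w(534,521)),(W,(-.068,.056,.054),w(545,88)),(W,(.056,.056,.054),w(531,488)),(W,(-.068,.07,.054),w(590,88)),(W,(.056,.07,.054),w(570,488)),(W,(.08,-.064,.054),w(172,558)),(W,(.08,.06,.054),w(535,558)),
(W,(-.024,-.014,.06),w(313,236)),(W,(-.024,.056,.06),w(542,235))]
j1=fit("jigW",Wj,[.57,-.03,-.22])
R=np.array([[np.cos(j1[2]),-np.sin(j1[2])],[np.sin(j1[2]),np.cos(j1[2])]])
print("hole from fit",j1[:2]+R@[.041,.021],"hole direct",onz(W,*w(425,445),.0595))
E
python3 fit3.py; python3 -c "
from h import *
delta([.5466,-.228,.16],YAW)"
```

```text
jigW [ 0.5669 -0.0305 -0.2199] [-1.  -0.9 -0.2 -0.7 -0.4 -0.   1.2  0.1  0.2 -1.2 -0.8  1.   0.6 -1.1
  0.   1.  -0.4  1.   0.5  1.1  0.3  0.   0.   0.4]
hole from fit [ 0.61152677 -0.01892605] hole direct [ 0.61047582 -0.01851693  0.0595    ]
pos [ 0.6407 -0.0457  0.2166] rot [-3.1401e+00  2.0000e-04  1.3517e+00] F [-0.6  0.1  0.3] t 18.6
shift mm [-198.4  -52.2   56.7] turn z 0.0009
```

{"api": "step_arm", "payload": {"moves": "60 -30 -8 0 0 0 0; 60 -65 -17 0 0 0 0; 60 -100 -26 0 0 0 0; 60 -135 -35 20 0 0 0; 60 -165 -44 50 0 0 0; 60 -185 -50 80 0 0 0; 60 -197 -52 100 0 0 0; 60 -197 -52 107 0 0 0; 60 -197 -52 107 0 0 0"}}

```text
time_s: 19.5
tool_pos: [0.5475, -0.2262, 0.1098]
ee_rot: [-3.14, -0.0, 1.351]
force: [0.2, -0.4, 0.1]
grip_width: 0.06
```

```bash
python3 look.py side p1; python3 look.py scene p1s; python3 look.py wrist p1w;python3 -c "
from h import *
delta([.5468,-.2268,.110],YAW)
crop('pics/p1.png',270,130,380,270,4.2,'pics/p1c.png');crop('pics/p1s.png',300,170,430,300,4.5,'pics/p1sc.png')"
```

```text
[ 0.5475 -0.2262  0.1098] [-3.1399e+00 -5.0000e-04  1.3514e+00] [ 0.2 -0.4  0.1] 19.5 [ 0.016 -0.028 -0.018  0.002  0.017  0.001]
[ 0.5482 -0.2262  0.1108] [-3.1414e+00 -1.0000e-04  1.3520e+00] [ 0.3 -0.4  0.9] 19.55 [ 0.009 -0.018 -0.01   0.001  0.003 -0.001]
[ 0.5487 -0.2262  0.1114] [3.1407e+00 1.0000e-04 1.3525e+00] [ 0.3 -0.2  0.4] 19.6 [ 0.005 -0.01  -0.004 -0.    -0.001 -0.004]
pos [ 0.5489 -0.2262  0.1116] rot [3.1402e+00 3.0000e-04 1.3528e+00] F [ 0.5 -0.6  0.3] t 19.65
shift mm [-1.  -1.9  1.6] turn z 0.002
```

View pics/p1c.png

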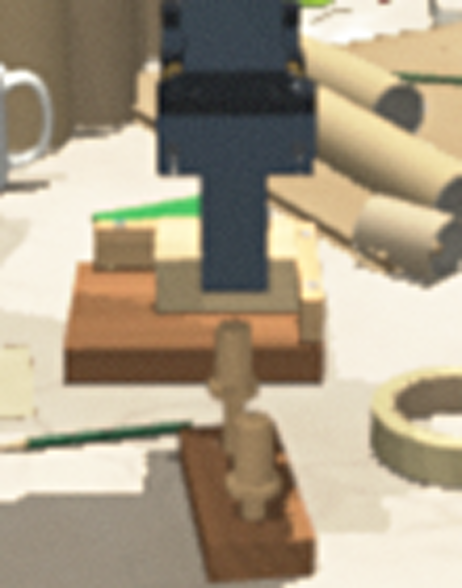

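View pics/p1sc.png

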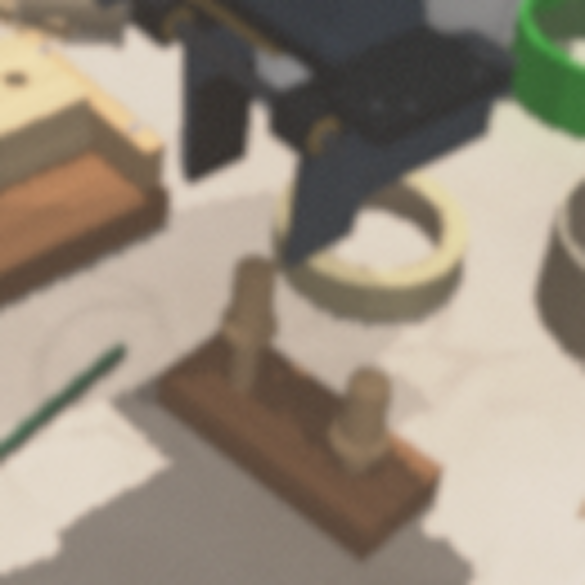

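View pics/p1w.png

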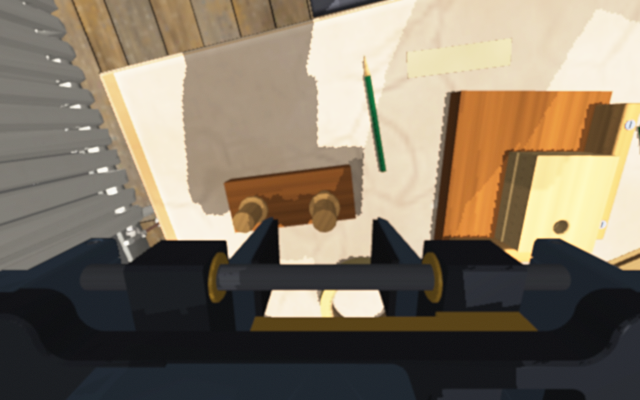

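```bash
python3 -c "
from h import *
crop('pics/p1w.png',210,150,370,240,5,'pics/p1wc.png')
W=dict(np.load('pics/p1w.npz'))
print(onz(W,324,218,.096))
delta([.5468,-.2268,.044],YAW)"
```

```text
[ 0.54352256 -0.22636739  0.096     ]
pos [ 0.5489 -0.2262  0.1116] rot [3.1402e+00 3.0000e-04 1.3528e+00] F [ 0.5 -0.6  0.3] t 19.65
shift mm [-1.  -2.  67.6] turn z 0.002
```

View pics/p1wc.png

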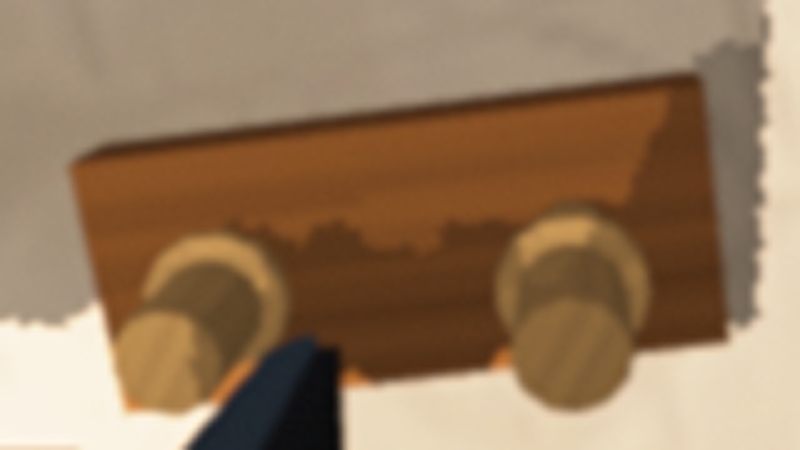

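Candidates for the long peg: far peg (scene (355,232), wrist (324,220)), which has visible shank below its collar and is taller, and the near one (scene (380,257)), whose collar sits low on the rack. The far one is the long peg. Descending over it.

{"api": "step_arm", "payload": {"moves": "60 -1 -2.5 20 0 0 0; 60 -1 -2.5 40 0 0 0; 60 -1 -2.5 55 0 0 0; 60 -1 -2.5 63 0 0 0; 60 -1 -2.5 66 0 0 0; 60 -1 -2.5 66 0 0 0"}}

```text
time_s: 20.25
tool_pos: [0.5456, -0.2269, 0.0447]
ee_rot: [3.141, 0.0, 1.352]
force: [0.6, 0.8, 0.9]
grip_width: 0.0599
```

```bash
python3 look.py side p2; python3 look.py scene p2s; python3 -c "
from h import *
delta([.5466,-.2268,.044],YAW)
crop('pics/p2.png',270,130,380,270,4.2,'pics/p2c.png');crop('pics/p2s.png',300,170,430,300,4.5,'pics/p2sc.png')"
```

```text
[ 0.5456 -0.2269  0.0447] [3.1414 0.     1.3522] [0.6 0.8 0.9] 20.25 [-0.001 -0.013 -0.005 -0.     0.006 -0.   ]
[ 0.5457 -0.2271  0.045 ] [3.1411e+00 1.0000e-04 1.3521e+00] [-0.2  0.1  1. ] 20.3 [-0.003 -0.01  -0.003 -0.     0.     0.001]
pos [ 0.5458 -0.2272  0.0452] rot [3.1407e+00 2.0000e-04 1.3520e+00] F [-0.3  0.7 -0.2] t 20.35
shift mm [0.5 0.7 1.2] turn z 0.0012
```

View pics/p2c.png

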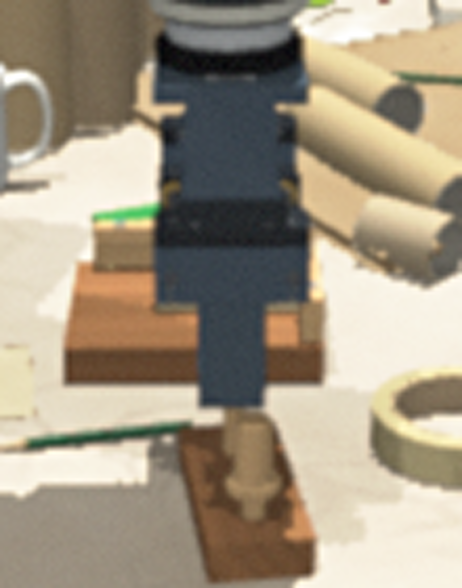

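View pics/p2sc.png

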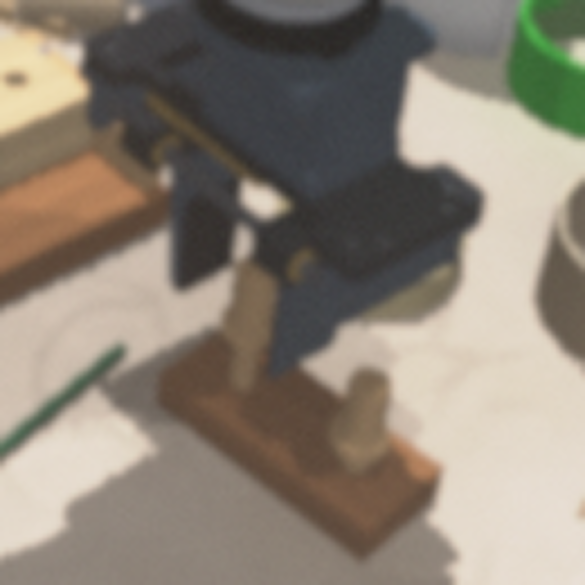

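{"api": "step_arm", "payload": {"moves": "40 0.5 0.5 0 0 0 0; 20 0.5 0.5 0 0 0 0; 10 0.5 0.5 0 0 0 0; 10 0.5 0.5 0 0 0 0; 10 0.5 0.5 0 0 0 0; 10 0.5 0.5 0 0 0 0; 10 0.5 0.5 0 0 0 0", "force": 25}}

```text
time_s: 21.05
tool_pos: [0.5459, -0.2266, 0.0446]
ee_rot: [3.142, 0.0, 1.352]
force: [-0.1, 0.4, 0.2]
grip_width: 0.0194
```

Gripped (19.4 mm against the 20 mm grip, contact confirmed). Lift slowly straight up.

{"api": "step_arm", "payload": {"moves": "10 0 0 -5 0 0 0; 10 0 0 -10 0 0 0; 10 0 0 -16 0 0 0; 10 0 0 -25 0 0 0; 10 0 0 -45 0 0 0; 10 0 0 -70 0 0 0; 10 0 0 -95 0 0 0; 10 0 0 -95 0 0 0; 10 0 0 -95 0 0 0"}}

```text
time_s: 21.95
tool_pos: [0.5461, -0.2267, 0.1401]
ee_rot: [3.14, 0.0, 1.352]
force: [-1.0, 0.0, -1.1]
grip_width: 0.0195
```

```bash
python3 look.py side q1; python3 look.py scene q1s; python3 -c "
from h import *
delta([.611,-.0187,.14],YAW)
s=manip.state();print(s['grip_width'])
crop('pics/q1.png',270,90,380,270,3.3,'pics/q1c.png');crop('pics/q1s.png',300,130,430,300,3.5,'pics/q1sc.png')"
```

```text
[ 0.5461 -0.2267  0.1401] [3.1404e+00 2.0000e-04 1.3519e+00] [-1.   0.  -1.1] 21.95 [-0.     0.026  0.017  0.    -0.006  0.001]
[ 0.5456 -0.2265  0.1393] [-3.1414 -0.      1.352 ] [-0.1  2.  -1.2] 22.0 [-0.001  0.015  0.009 -0.001 -0.001 -0.   ]
pos [ 0.5453 -0.2263  0.1388] rot [-3.1405e+00 -2.0000e-04  1.3520e+00] F [-0.8  0.  -0.7] t 22.05
shift mm [216.9  19.   -1.2] turn z 0.0012
0.01938074276095323
```

View pics/q1c.png

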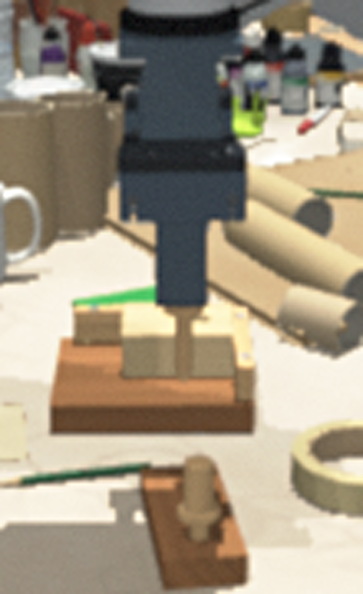

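View pics/q1sc.png

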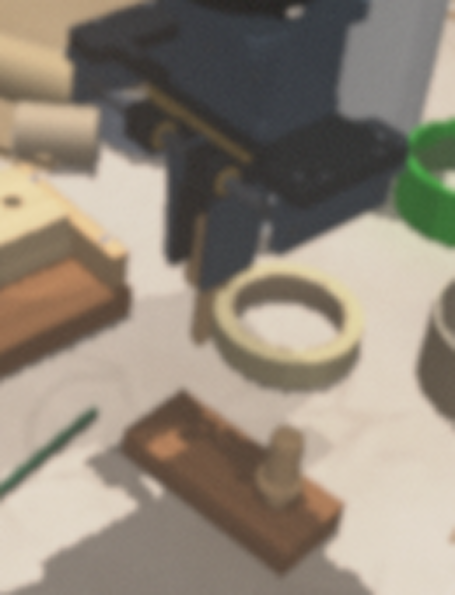

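{"api": "step_arm", "payload": {"moves": "10 36 3 -5 0 0 0; 10 72 6 -5 0 0 0; 10 108 9 -5 0 0 0; 10 144 12 -5 0 0 0; 10 180 15 -5 0 0 0; 10 205 18 -5 0 0 0; 10 217 19 -5 0 0 0; 10 217 19 0 0 0 0; 10 217 19 5 0 0 0; 10 217 19 5 0 0 0"}}

```text
time_s: 23.05
tool_pos: [0.6105, -0.0199, 0.1332]
ee_rot: [-3.14, 0.0, 1.351]
force: [-1.4, 0.2, -1.6]
grip_width: 0.0192
```

{"api": "step_arm", "payload": {"moves": "10 0 0 0 0 0 0; 10 0 0 6 0 0 0; 10 0 0 12 0 0 0; 10 0 0 18 0 0 0; 10 0 0 18 0 0 0; 10 0 0 18 0 0 0"}}

```text
time_s: 23.65
tool_pos: [0.6114, -0.0189, 0.1163]
ee_rot: [-3.141, 0.0, 1.352]
force: [0.5, 0.1, -0.6]
grip_width: 0.0195
```

```bash
python3 look.py side r1; python3 look.py scene r1s; python3 look.py wrist r1w; python3 -c "
from h import *
delta([.611,-.0187,.115],YAW);tj()
crop('pics/r1.png',290,130,370,230,6,'pics/r1c.png');crop('pics/r1s.png',260,140,350,230,6.6,'pics/r1sc.png')"
```

```text
[ 0.6114 -0.0189  0.1163] [-3.1412e+00  1.0000e-04  1.3521e+00] [ 0.5  0.1 -0.6] 23.65 [ 0.001 -0.008 -0.004  0.     0.004 -0.001]
[ 0.6116 -0.0189  0.1165] [-3.1415 -0.      1.352 ] [ 0.5 -0.9 -1.2] 23.7 [ 0.002 -0.004 -0.002  0.    -0.001 -0.   ]
[ 0.6117 -0.0189  0.1167] [ 3.1414 -0.      1.3521] [0.  0.3 0. ] 23.75 [ 0.    -0.004 -0.     0.    -0.    -0.   ]
pos [ 0.6117 -0.0189  0.1167] rot [ 3.1413 -0.      1.3521] F [-0.5 -0.1 -1.3] t 23.8
shift mm [ 0.  -0.7  1.7] turn z 0.0013
TCP in jig [41.  21.6] z 116.7 Fjig [-0.5 -0.3] -1.3 grip 0.019457161191365174 23.8
```

View pics/r1c.png

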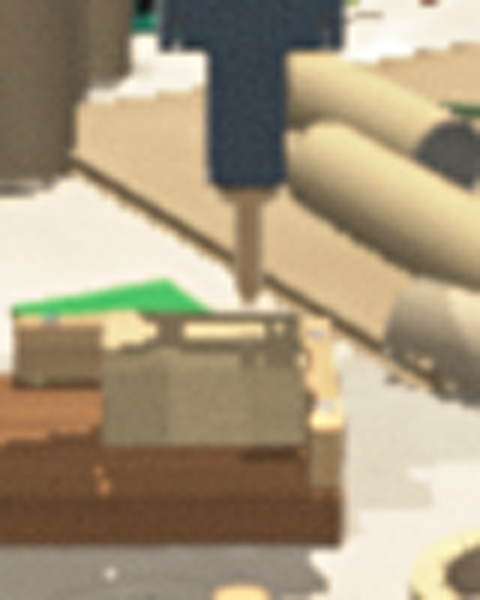

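View pics/r1sc.png

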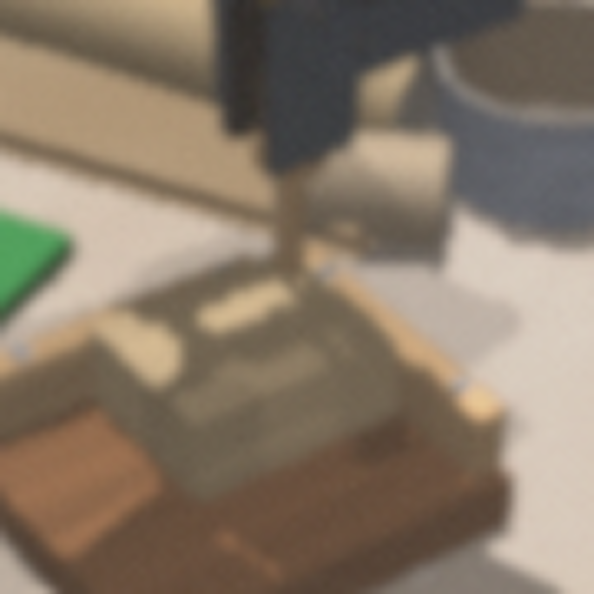

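View pics/r1w.png

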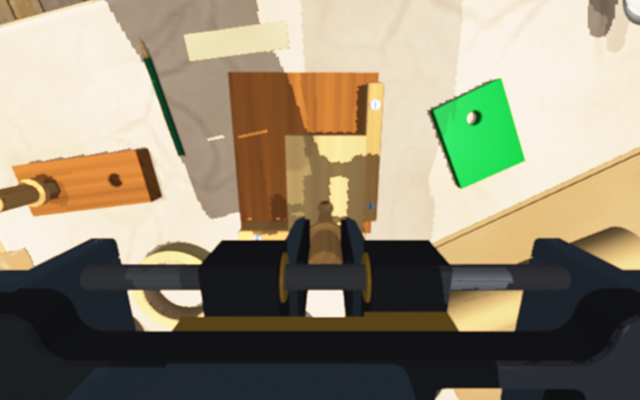

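```bash
python3 -c "
from h import *
S=cams.calibration('scene');D=cams.calibration('side')
print('S tip',onz(S,303.9,180.9,.078),'hole',onz(S,303.4,187.4,.06))
print('D tip',onz(D,331.5,180,.078))
H=np.array([.6112,-.0188,.06]);T=np.array([.6117,-.0189,.078])
print('pred S hole,tip',proj(S,[H,T]),'D',proj(D,[H,T]))
crop('pics/r1w.png',270,170,380,270,6,'pics/r1wc.png')
crop('pics/q1s.png',270,160,340,220,9,'pics/q1h.png')
"
```

```text
S tip [ 0.61442968 -0.01879314  0.078     ] hole [ 0.61168462 -0.01974509  0.06      ]
D tip [ 0.61363402 -0.01878157  0.078     ]
pred S hole,tip [[302.98566441 187.32947088]
 [303.1798878  181.405169  ]] D [[330.62141437 186.29143261]
 [330.81411774 180.0777235 ]]
```

View pics/r1wc.png

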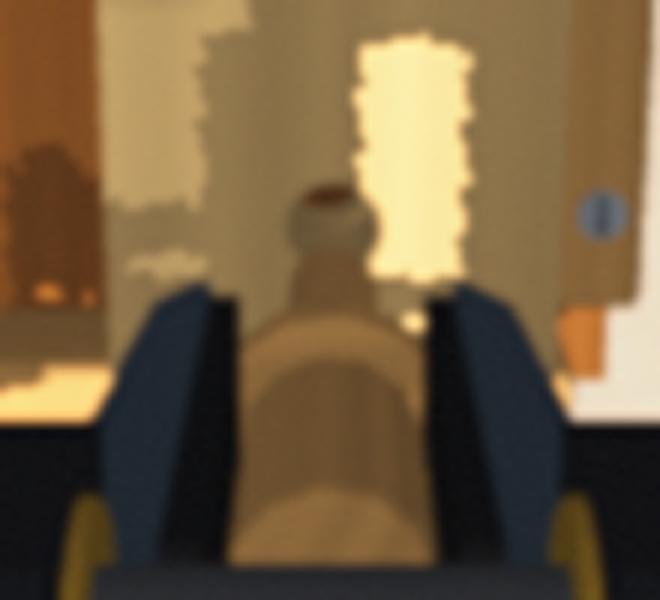

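View pics/q1h.png

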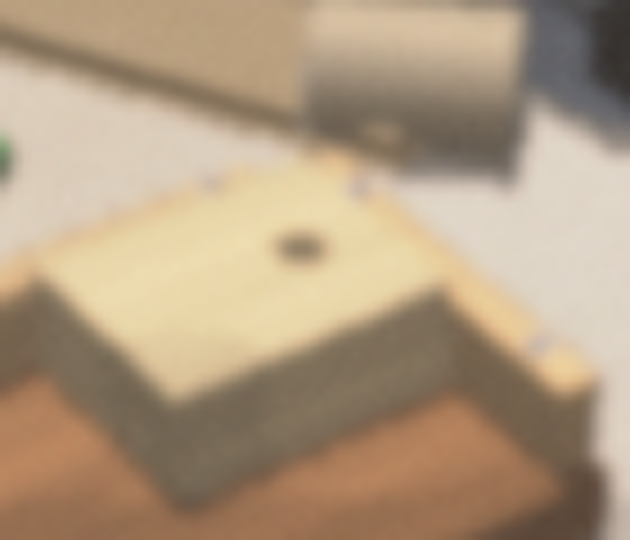

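```bash
python3 -c "
from h import *
W=dict(np.load('pics/r1w.npz'))
P=np.array([[.6117,-.0189,z] for z in (.06,.078,.084)]);print((proj(W,P)-[270,170]+.5)*6)
print('hole from wrist',onz(W,270+333/6-.5,170+228/6-.5,.06))
"
```

```text
[[336.28376568 233.43573863]
 [336.48790072 270.76816769]
 [336.56258534 284.42656799]]
hole from wrist [ 0.6107391 -0.0192034  0.06     ]
```

```bash
python3 -c "
from h import *
D=cams.calibration('side');S=cams.calibration('scene')
P=[jig(-24,-14,24),jig(66,-14,24),jig(-24,-14,60),jig(41,21,78),jig(41,21,60)]
print((proj(D,P)-[290,130]+.5)*6)
P=[jig(-24,-14,60),jig(66,-14,60),jig(-24,56,60),jig(-24,-14,24),jig(41,21,60),jig(41,21,78)]
print((proj(S,P)-[260,140]+.5)*6.6);print((proj(S,P)-[270,160]+.5)*9)
"
```

```text
[[103.69383836 446.86484846]
 [306.19448632 445.06056622]
 [102.07100527 371.98902917]
 [247.95712647 303.91328236]
 [247.92922785 341.1889566 ]]
[[195.34938319 428.654226  ]
 [398.36210673 339.91616693]
 [ 91.53198487 329.16247616]
 [197.24791515 504.56186436]
 [289.00349152 315.92554931]
 [289.19877123 277.3052195 ]]
[[176.38552253 404.52849   ]
 [453.22105463 283.52204581]
 [ 34.81634301 268.85792204]
 [178.97442975 508.03890594]
 [304.09567026 250.80756725]
 [304.36196077 198.14348114]]
```

Peg tip and hole agree within about 1 mm in all three views (side: tip at crop u=249 against 248 predicted; wrist: peg axis at 334, hole at 333). Lowering gently with force checks.

{"api": "step_arm", "payload": {"moves": "10 0 -0.5 4 0 0 0; 10 0 -0.5 8 0 0 0; 10 0 -0.5 12 0 0 0; 10 0 -0.5 16 0 0 0; 10 0 -0.5 18 0 0 0; 10 0 -0.5 20 0 0 0; 10 0 -0.5 22 0 0 0; 10 0 -0.5 22 0 0 0"}}

```text
time_s: 24.6
tool_pos: [0.611, -0.0188, 0.0943]
ee_rot: [-3.141, 0.0, 1.352]
force: [0.3, 0.5, -1.5]
grip_width: 0.0195
```

{"api": "step_arm", "payload": {"moves": "10 0 0 1 0 0 0; 10 0 0 2 0 0 0; 10 0 0 3 0 0 0; 10 0 0 4 0 0 0; 10 0 0 5 0 0 0; 10 0 0 6 0 0 0; 10 0 0 6 0 0 0"}}

```text
time_s: 25.3
tool_pos: [0.611, -0.0188, 0.0884]
ee_rot: [-3.141, 0.0, 1.352]
force: [-0.2, 0.4, -0.6]
grip_width: 0.0194
```

```bash
python3 look.py side t1; python3 look.py wrist t1w; python3 -c "
from h import *
tj()
crop('pics/t1.png',290,130,370,230,6,'pics/t1c.png');crop('pics/t1w.png',260,170,390,270,5,'pics/t1wc.png')"
```

```text
[ 0.611  -0.0188  0.0884] [-3.1414  0.      1.352 ] [-0.2  0.4 -0.6] 25.3 [ 0.002 -0.001 -0.001 -0.001 -0.    -0.001]
[ 0.611  -0.0188  0.0884] [-3.1414  0.      1.352 ] [ 0.5 -0.1 -0.1] 25.35 [ 0.001  0.    -0.001 -0.002 -0.001  0.001]
TCP in jig [40.3 21.5] z 88.5 Fjig [0.5 0.6] -0.2 grip 0.019240920188031738 25.4
```

View pics/t1c.png

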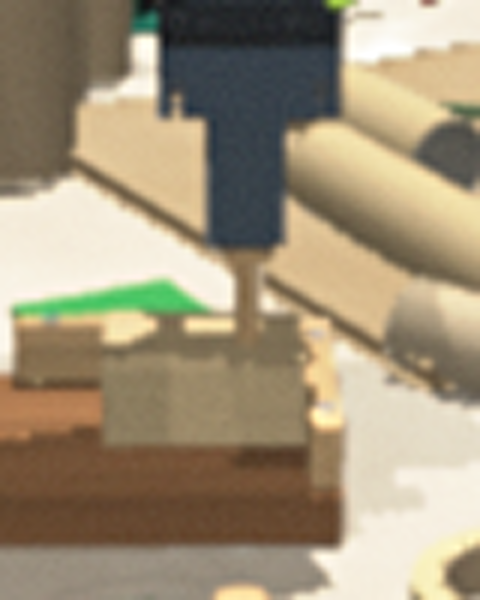

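View pics/t1wc.png

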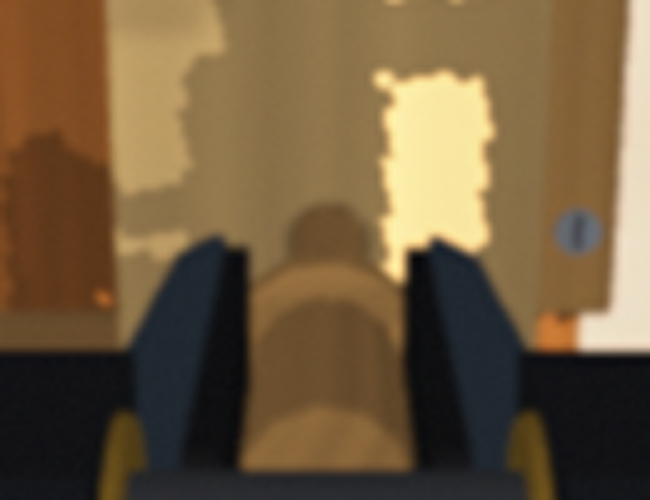

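Tip about 10 mm into the top board with no force. Continue down.

{"api": "step_arm", "payload": {"moves": "10 0 0 2 0 0 0; 10 0 0 4 0 0 0; 10 0 0 6 0 0 0; 10 0 0 8 0 0 0; 10 0 0 8 0 0 0"}}

```text
time_s: 25.9
tool_pos: [0.6108, -0.0188, 0.0802]
ee_rot: [-3.141, 0.0, 1.352]
force: [-0.2, -0.7, -0.6]
grip_width: 0.0196
```

{"api": "step_arm", "payload": {"moves": "10 0 0 2 0 0 0; 10 0 0 4 0 0 0; 10 0 0 6 0 0 0; 10 0 0 8 0 0 0; 10 0 0 8 0 0 0"}}

```text
time_s: 26.4
tool_pos: [0.6109, -0.0188, 0.0722]
ee_rot: [-3.141, 0.0, 1.352]
force: [0.2, -0.1, -0.6]
grip_width: 0.0194
```

{"api": "step_arm", "payload": {"moves": "10 0 0 1.5 0 0 0; 10 0 0 3 0 0 0; 10 0 0 4.5 0 0 0; 10 0 0 6 0 0 0; 10 0 0 6 0 0 0"}}

```text
time_s: 26.9
tool_pos: [0.6109, -0.0188, 0.0663]
ee_rot: [-3.141, 0.0, 1.352]
force: [-0.8, -1.0, -0.9]
grip_width: 0.0194
```

{"api": "step_arm", "payload": {"moves": "10 0 0 1.5 0 0 0; 10 0 0 3 0 0 0; 10 0 0 4.5 0 0 0; 10 0 0 6 0 0 0; 10 0 0 6 0 0 0"}}

```text
time_s: 27.4
tool_pos: [0.6109, -0.0188, 0.0603]
ee_rot: [-3.141, 0.0, 1.352]
force: [-0.4, -3.3, -0.9]
grip_width: 0.0194
```

{"api": "step_arm", "payload": {"moves": "10 0 0 1.5 0 0 0; 10 0 0 3 0 0 0; 10 0 0 4.5 0 0 0; 10 0 0 6 0 0 0; 10 0 0 7.5 0 0 0; 10 0 0 9 0 0 0; 10 0 0 9 0 0 0"}}

```text
time_s: 28.1
tool_pos: [0.6109, -0.0187, 0.0513]
ee_rot: [-3.141, 0.0, 1.352]
force: [-0.2, -1.7, -1.1]
grip_width: 0.0197
```

```bash
python3 look.py side u1; python3 look.py scene u1s; python3 -c "
from h import *
tj()
crop('pics/u1.png',290,130,370,230,6,'pics/u1c.png');crop('pics/u1s.png',250,140,350,230,6.6,'pics/u1sc.png')"
```

```text
[ 0.6109 -0.0187  0.0513] [-3.1413  0.      1.352 ] [-0.2 -1.7 -1.1] 28.1 [-0.    -0.003  0.001  0.001  0.003 -0.   ]
[ 0.6109 -0.0187  0.0514] [-3.1414 -0.      1.3519] [ 0.3 -2.2 -2.2] 28.15 [ 0.002 -0.002 -0.001  0.     0.003 -0.   ]
TCP in jig [40.2 21.6] z 51.4 Fjig [-0.2 -1.2] -1.2 grip 0.019594162021468516 28.2
```

View pics/u1c.png

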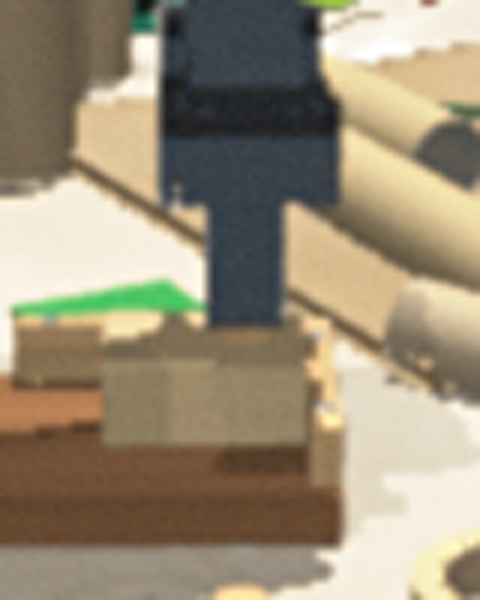

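{"api": "step_arm", "payload": {"moves": "10 0 0 0.6 0 0 0; 10 0 0 1.2 0 0 0; 10 0 0 1.8 0 0 0; 10 0 0 1.8 0 0 0"}}

```text
time_s: 28.6
tool_pos: [0.611, -0.0188, 0.0497]
ee_rot: [3.142, -0.0, 1.352]
force: [0.6, -1.7, -0.8]
grip_width: 0.0194
```

{"api": "step_arm", "payload": {"moves": "10 0 0 0.5 0 0 0; 10 0 0 1 0 0 0; 10 0 0 1 0 0 0"}}

```text
time_s: 28.9
tool_pos: [0.611, -0.0188, 0.0487]
ee_rot: [-3.142, 0.0, 1.352]
force: [0.1, -1.6, -0.4]
grip_width: 0.0193
```

{"api": "step_arm", "payload": {"moves": "10 0 0 0.5 0 0 0; 10 0 0 0.5 0 0 0"}}

```text
time_s: 29.1
tool_pos: [0.6111, -0.0188, 0.0485]
ee_rot: [-3.142, 0.0, 1.352]
force: [-1.9, -1.4, 4.9]
grip_width: 0.0196
```

{"api": "step_arm", "payload": {"moves": "10 0 0 0.5 0 0 0; 10 0 0 0.5 0 0 0"}}

```text
time_s: 29.3
tool_pos: [0.6112, -0.0188, 0.0485]
ee_rot: [-3.142, 0.0, 1.352]
force: [-4.1, -0.6, 12.3]
grip_width: 0.0194
```

Collar seated (TCP 48.5 mm as predicted, 5 N then 12 N). Unload and release.

{"api": "step_arm", "payload": {"moves": "10 0 0 -0.8 0 0 0; 22 0 0 -0.8 0 0 0; 24 0 0 -0.8 0 0 0; 30 0 0 -0.8 0 0 0; 45 0 0 -0.8 0 0 0; 60 0 0 -0.8 0 0 0; 60 0 0 -0.8 0 0 0"}}

```text
time_s: 30.0
tool_pos: [0.611, -0.0187, 0.0485]
ee_rot: [-3.142, -0.0, 1.352]
force: [-0.5, -0.0, -0.3]
grip_width: 0.051
```

{"api": "step_arm", "payload": {"moves": "60 0 0 -10 0 0 0; 60 0 0 -30 0 0 0; 60 0 0 -60 0 0 0; 60 0 0 -95 0 0 0; 60 0 10 -130 0 0 0; 60 0 30 -160 0 0 0; 60 0 45 -170 0 0 0; 60 0 45 -170 0 0 0; 60 0 45 -170 0 0 0"}}

```text
time_s: 30.9
tool_pos: [0.6543, -0.0285, 0.2183]
ee_rot: [-3.141, 0.0, 1.352]
force: [-0.9, -0.1, -1.4]
grip_width: 0.0597
```

```bash
python3 look.py side v1; python3 look.py scene v1s; python3 look.py wrist v1w; python3 -c "
from h import *
tj()
crop('pics/v1.png',280,130,370,270,4.2,'pics/v1c.png');crop('pics/v1s.png',240,140,410,290,4.5,'pics/v1sc.png');crop('pics/v1w.png',150,40,430,240,2.8,'pics/v1wc.png')"
```

```text
[ 0.6543 -0.0285  0.2183] [-3.1410e+00  1.0000e-04  1.3519e+00] [-0.9 -0.1 -1.4] 30.9 [ 0.001  0.009  0.024  0.    -0.002 -0.   ]
[ 0.6538 -0.0284  0.2177] [-3.140e+00  2.000e-04  1.352e+00] [-0.3 -0.3 -0. ] 30.95 [-0.     0.005  0.01   0.001 -0.001 -0.   ]
[ 0.6536 -0.0284  0.2174] [-3.1396e+00  3.0000e-04  1.3521e+00] [ 0.2 -0.2 -0.1] 31.0 [ 0.002  0.002 -0.001 -0.001 -0.001  0.001]
TCP in jig [84.  21.5] z 217.4 Fjig [ 0.5 -0.8] 0.8 grip 0.059941471010309805 31.05
```

View pics/v1c.png

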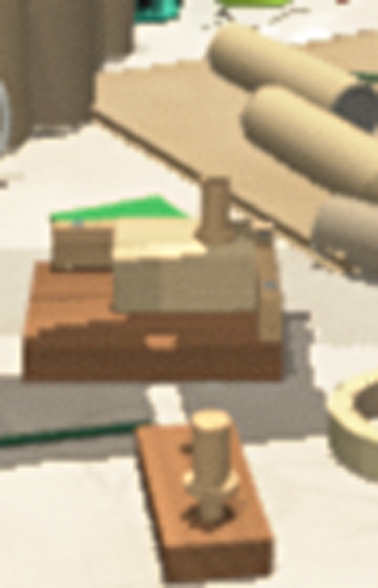

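View pics/v1sc.png

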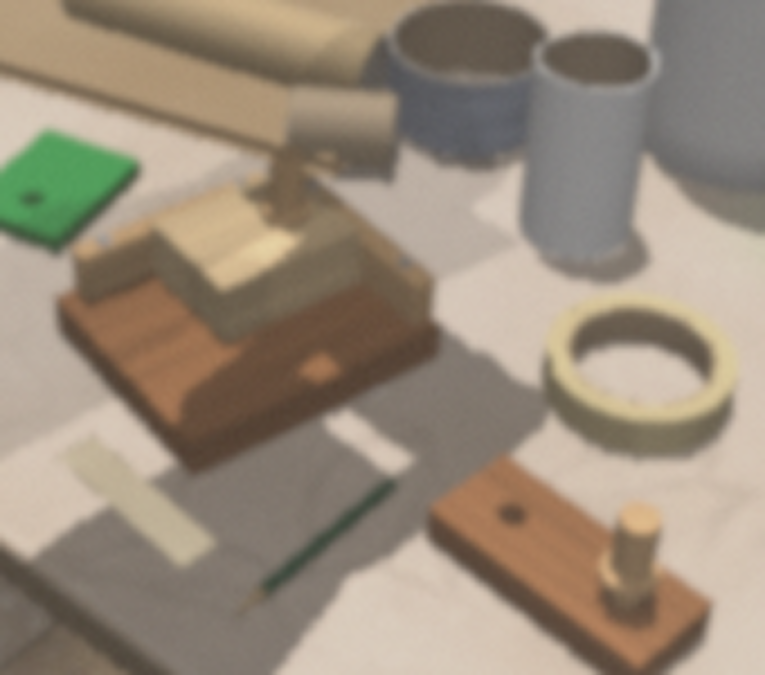

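View pics/v1wc.png

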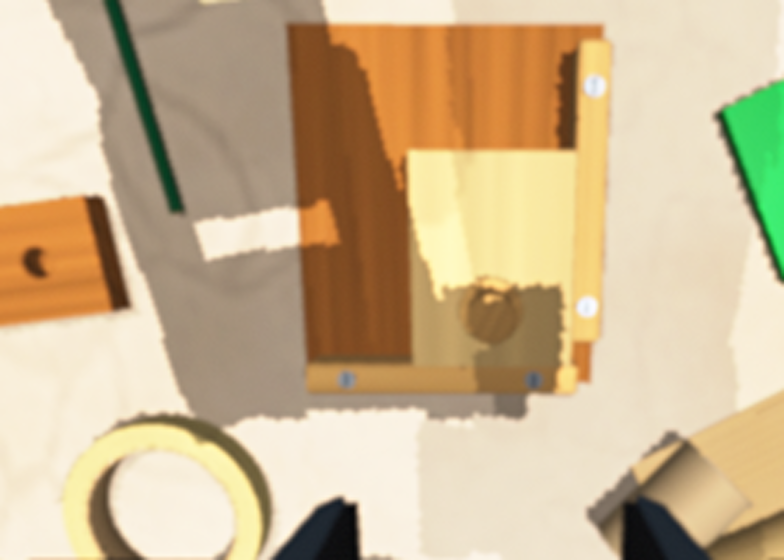

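The peg stands upright with its collar on the top board, and the boards are flush against both stops. The short peg, tape and tube are untouched and the gripper is clear. Handing in.

```bash
python3 -c "
from cell import manip
s=manip.state();print(s['time_s'],s['force'].round(1));manip.job_done()"
```

```text
31.05 [ 0.3 -0.9  0.8]
the job is handed in; nothing more can be done
```

I pushed all three boards into the corner, put the long peg through them into the jig's hole, released it and handed the job in at about 31 s. No verdict was reported.

- **Boards:** I pushed them against the +x stop and then the +y stop. The last wrist-force readings while pushing were about 17 N and 19 N, against the 40 N limit. Those are readings at the end of each move, so brief peaks in between weren't seen.
- **Peg:** It went down with almost no resistance. The collar seated at 5 to 12 N with the TCP at 48.5 mm, which is the height I had predicted for a fully home peg (48.6 mm).
- **Last checks:** The final pictures show the peg upright with its collar on the top board. The boards look square and flush against both stops, and the short peg and tape are where they were. The small card tube was outside the last close-ups, but the arm never worked near it. The gripper was clear, with no contact force.
- **Disagreements:**
  - The fingertips are about 22 mm behind the reported TCP, not 17 mm ahead of it. All three cameras and the lack of contact in my first push showed this, so I corrected for it.
  - Contact with the +y stop came about 3 mm later than the camera fit predicted, but the picture from above showed the top board flush.
- **Not seen directly:** The lower boards' holes were hidden, so their alignment rests on the level edges and the peg passing freely.

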